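Level the tilting stand with a wedge and stack the oak staves on it to air

TASK

First clear the jar off the tilted white stand onto the middle of the cork mat, and push the wooden wedge squarely in under the stand's low front edge until the deck is level. Only then stack all the oak staves from the cutting board crosswise into a neat tower on the square drawn on the deck: two to a layer, flat, along opposite sides of the square and flush with its corners, the first layer parallel to the hinge, the next across it, and so on; an odd last stave lies on top in its turn. The deck must still be level on the wedge at the end; leave the other things on the counter where they are.

Things in the scene. Friction and masses are not known exactly. Their poses are not given: they have to be found in the camera images.
- stand: fixed tilting stand: white deck 150 (x) x 160 (y) x 12 mm, hinged at its y = +80 mm edge to a dark block; free front edge at y = -80 mm, its underside 20 mm above the counter when level, 8 mm when down. Two dark posts by the front corners, tops flush with the level deck's top. Open below: the wedge slides on the counter. Origin on the counter under the deck's centre; x along the hinge, z up
- deck (a joint): hinge of the deck, rad: 0 = level, -0.075 = front edge fully down (start), up to +0.06 = front edge too high. It swings freely and falls under its own weight (0.6 kg) unless propped; it rises about 0.0016 rad per mm the wedge goes in
- tower_spot (a point): centre, on the deck's upper surface (32 mm above the counter when level), of the thin black 110 x 110 mm square outline drawn on the deck; axes as the deck's (x along the hinge, +y towards the hinge, z out of the deck); moves with the deck
- wedge: wooden wedge 100 (y) x 36 (x) mm, 60 g, upright sides: 30 mm thick at the heel (y = -50 mm), tapering straight to 4 mm at the toe (y = +50 mm). Origin at the centre of its underside, z up; loose on the counter. Pushed toe first along the stand's +y under the front edge, it levels the deck when about 62 mm in (edge on its 20 mm thickness), and stays by friction
- jar: small lidded glass jar, 56 mm across, 62 mm high, 160 g; origin at the centre of its underside, z up. Starts on the middle of the deck
- mat: round cork mat, 90 mm across, 3 mm thick, fixed; origin at the centre of its underside
- board: wooden cutting board 290 (x) x 240 (y) x 15 mm thick, fixed; origin at the centre of its underside; the staves lie on it
- stave1: dark oak stave 110 (x) x 20 (y) x 12 (z) mm, 22 g; origin at its centre; lies flat on the board; the staves are all alike, 4 to 6 are present
- stave2: dark oak stave 110 (x) x 20 (y) x 12 (z) mm, 22 g; origin at its centre; lies flat on the board; the staves are all alike, 4 to 6 are present
- stave3: dark oak stave 110 (x) x 20 (y) x 12 (z) mm, 22 g; origin at its centre; lies flat on the board; the staves are all alike, 4 to 6 are present
- stave4: dark oak stave 110 (x) x 20 (y) x 12 (z) mm, 22 g; origin at its centre; lies flat on the board; the staves are all alike, 4 to 6 are present
- stave5: dark oak stave 110 (x) x 20 (y) x 12 (z) mm, 22 g; origin at its centre; lies flat on the board; the staves are all alike, 4 to 6 are present
- stave6: dark oak stave 110 (x) x 20 (y) x 12 (z) mm, 22 g; origin at its centre; lies flat on the board; the staves are all alike, 4 to 6 are present
- cucumber: green cucumber, 170 x 38 mm, lying at the far side; not part of the job, leave it alone. Origin at its underside
- stick_cup: paper cup of stir sticks, 68 mm across, about 125 mm high with the sticks, at the far side; not part of the job, leave it alone. Origin at its underside
- spatula: spatula, 200 mm, lying at the far right; not part of the job, leave it alone. Origin at its underside
- jigger: copper jigger, 44 mm across, 78 mm high, at the far left; not part of the job, leave it alone. Origin at its underside
- bitters: small bottle, 54 mm across, 140 mm high, near left; not part of the job, leave it alone. Origin at its underside
- bowl: white bowl, 110 mm across, 50 mm high, near right; not part of the job, leave it alone. Origin at its underside

How it is judged (in metres and radians):
On the way:
1. the jar stands on the cork mat and the deck is level on the wedge, with no stave on the stand yet (horizontal distance between jar and mat below 0.02 m and height (world z) of jar below 0.008 m and angle between jar's own z axis and vertical below 0.1 rad and value of joint deck between -0.02 and 0.02 rad and contact force between wedge and stand above 0.3 N and horizontal distance between each of stave1, stave2, stave3, stave4, stave5, stave6 and tower_spot above 0.12 m), for 0.3 s.
At the end, for the whole second after the job is handed in: Jar upright within 20 mm of the mat's middle; deck level within 0.02 rad, resting on the wedge; every stave flat in its layer (0.15 rad), within 12 mm lengthwise of the square's middle and within 12 mm of its place at a side of the square (third layer: anywhere between the sides) (horizontal distance between jar and mat below 0.02 m and height (world z) of jar below 0.008 m and angle between jar's own z axis and vertical below 0.1 rad and value of joint deck between -0.02 and 0.02 rad and contact force between wedge and stand above 0.3 N and ((angle between the x axis of stave1 and the x axis of tower_spot, either way round below 0.15 rad and z of stave1 in the frame of tower_spot between 0.002 and 0.01 m and x of stave1 in the frame of tower_spot between -0.012 and 0.012 m and (y of stave1 in the frame of tower_spot between 0.033 and 0.057 m or y of stave1 in the frame of tower_spot between -0.057 and -0.033 m)) or (angle between the x axis of stave1 and the y axis of tower_spot, either way round below 0.15 rad and z of stave1 in the frame of tower_spot between 0.014 and 0.022 m and y of stave1 in the frame of tower_spot between -0.012 and 0.012 m and (x of stave1 in the frame of tower_spot between 0.033 and 0.057 m or x of stave1 in the frame of tower_spot between -0.057 and -0.033 m)) or (angle between the x axis of stave1 and the x axis of tower_spot, either way round below 0.15 rad and z of stave1 in the frame of tower_spot between 0.026 and 0.034 m and x of stave1 in the frame of tower_spot between -0.012 and 0.012 m and (y of stave1 in the frame of tower_spot between 0.033 and 0.057 m or y of stave1 in the frame of tower_spot between -0.057 and -0.033 m or y of stave1 in the frame of tower_spot between -0.057 and 0.057 m))) and ((angle between the x axis of stave2 and the x axis of tower_spot, either way round below 0.15 rad and z of stave2 in the frame of tower_spot between 0.002 and 0.01 m and x of stave2 in the frame of tower_spot between -0.012 and 0.012 m and (y of stave2 in the frame of tower_spot between 0.033 and 0.057 m or y of stave2 in the frame of tower_spot between -0.057 and -0.033 m)) or (angle between the x axis of stave2 and the y axis of tower_spot, either way round below 0.15 rad and z of stave2 in the frame of tower_spot between 0.014 and 0.022 m and y of stave2 in the frame of tower_spot between -0.012 and 0.012 m and (x of stave2 in the frame of tower_spot between 0.033 and 0.057 m or x of stave2 in the frame of tower_spot between -0.057 and -0.033 m)) or (angle between the x axis of stave2 and the x axis of tower_spot, either way round below 0.15 rad and z of stave2 in the frame of tower_spot between 0.026 and 0.034 m and x of stave2 in the frame of tower_spot between -0.012 and 0.012 m and (y of stave2 in the frame of tower_spot between 0.033 and 0.057 m or y of stave2 in the frame of tower_spot between -0.057 and -0.033 m or y of stave2 in the frame of tower_spot between -0.057 and 0.057 m))) and ((angle between the x axis of stave3 and the x axis of tower_spot, either way round below 0.15 rad and z of stave3 in the frame of tower_spot between 0.002 and 0.01 m and x of stave3 in the frame of tower_spot between -0.012 and 0.012 m and (y of stave3 in the frame of tower_spot between 0.033 and 0.057 m or y of stave3 in the frame of tower_spot between -0.057 and -0.033 m)) or (angle between the x axis of stave3 and the y axis of tower_spot, either way round below 0.15 rad and z of stave3 in the frame of tower_spot between 0.014 and 0.022 m and y of stave3 in the frame of tower_spot between -0.012 and 0.012 m and (x of stave3 in the frame of tower_spot between 0.033 and 0.057 m or x of stave3 in the frame of tower_spot between -0.057 and -0.033 m)) or (angle between the x axis of stave3 and the x axis of tower_spot, either way round below 0.15 rad and z of stave3 in the frame of tower_spot between 0.026 and 0.034 m and x of stave3 in the frame of tower_spot between -0.012 and 0.012 m and (y of stave3 in the frame of tower_spot between 0.033 and 0.057 m or y of stave3 in the frame of tower_spot between -0.057 and -0.033 m or y of stave3 in the frame of tower_spot between -0.057 and 0.057 m))) and ((angle between the x axis of stave4 and the x axis of tower_spot, either way round below 0.15 rad and z of stave4 in the frame of tower_spot between 0.002 and 0.01 m and x of stave4 in the frame of tower_spot between -0.012 and 0.012 m and (y of stave4 in the frame of tower_spot between 0.033 and 0.057 m or y of stave4 in the frame of tower_spot between -0.057 and -0.033 m)) or (angle between the x axis of stave4 and the y axis of tower_spot, either way round below 0.15 rad and z of stave4 in the frame of tower_spot between 0.014 and 0.022 m and y of stave4 in the frame of tower_spot between -0.012 and 0.012 m and (x of stave4 in the frame of tower_spot between 0.033 and 0.057 m or x of stave4 in the frame of tower_spot between -0.057 and -0.033 m)) or (angle between the x axis of stave4 and the x axis of tower_spot, either way round below 0.15 rad and z of stave4 in the frame of tower_spot between 0.026 and 0.034 m and x of stave4 in the frame of tower_spot between -0.012 and 0.012 m and (y of stave4 in the frame of tower_spot between 0.033 and 0.057 m or y of stave4 in the frame of tower_spot between -0.057 and -0.033 m or y of stave4 in the frame of tower_spot between -0.057 and 0.057 m))) and ((angle between the x axis of stave5 and the x axis of tower_spot, either way round below 0.15 rad and z of stave5 in the frame of tower_spot between 0.002 and 0.01 m and x of stave5 in the frame of tower_spot between -0.012 and 0.012 m and (y of stave5 in the frame of tower_spot between 0.033 and 0.057 m or y of stave5 in the frame of tower_spot between -0.057 and -0.033 m)) or (angle between the x axis of stave5 and the y axis of tower_spot, either way round below 0.15 rad and z of stave5 in the frame of tower_spot between 0.014 and 0.022 m and y of stave5 in the frame of tower_spot between -0.012 and 0.012 m and (x of stave5 in the frame of tower_spot between 0.033 and 0.057 m or x of stave5 in the frame of tower_spot between -0.057 and -0.033 m)) or (angle between the x axis of stave5 and the x axis of tower_spot, either way round below 0.15 rad and z of stave5 in the frame of tower_spot between 0.026 and 0.034 m and x of stave5 in the frame of tower_spot between -0.012 and 0.012 m and (y of stave5 in the frame of tower_spot between 0.033 and 0.057 m or y of stave5 in the frame of tower_spot between -0.057 and -0.033 m or y of stave5 in the frame of tower_spot between -0.057 and 0.057 m))) and ((angle between the x axis of stave6 and the x axis of tower_spot, either way round below 0.15 rad and z of stave6 in the frame of tower_spot between 0.002 and 0.01 m and x of stave6 in the frame of tower_spot between -0.012 and 0.012 m and (y of stave6 in the frame of tower_spot between 0.033 and 0.057 m or y of stave6 in the frame of tower_spot between -0.057 and -0.033 m)) or (angle between the x axis of stave6 and the y axis of tower_spot, either way round below 0.15 rad and z of stave6 in the frame of tower_spot between 0.014 and 0.022 m and y of stave6 in the frame of tower_spot between -0.012 and 0.012 m and (x of stave6 in the frame of tower_spot between 0.033 and 0.057 m or x of stave6 in the frame of tower_spot between -0.057 and -0.033 m)) or (angle between the x axis of stave6 and the x axis of tower_spot, either way round below 0.15 rad and z of stave6 in the frame of tower_spot between 0.026 and 0.034 m and x of stave6 in the frame of tower_spot between -0.012 and 0.012 m and (y of stave6 in the frame of tower_spot between 0.033 and 0.057 m or y of stave6 in the frame of tower_spot between -0.057 and -0.033 m or y of stave6 in the frame of tower_spot between -0.057 and 0.057 m)))); the robot touches nothing.
It fails at once if a bystander (cucumber, stick cup, spatula, jigger, bitters bottle or bowl) is moved more than 40 mm (distance of any of cucumber, stick_cup, spatula, jigger, bitters, bowl from where it was at the start of the episode above 0.04 m).
Of stave1, stave2, stave3, stave4, stave5, stave6 only 4 to 6 are there at a start; the rules pass over those that are not, and their reading is None.
At some moment in a run one of jar may be knocked a few centimetres aside while the robot is not near it.
Once in a run the grip may slacken for a moment while it holds something.
It also fails if it takes over 210 s, if anything falls off the work surface, if the arm or the gripper's body presses on something with over 40 N, if the wrist force passes 120 N, or if a joint passes its speed limit or range.

ROBOT

A 7-joint arm with a two-finger parallel gripper is mounted at the origin on the work surface. World frame = base frame: x ahead of the robot, y to its left, z up, the work surface at z = 0. Lengths are in mm, angles in rad, forces in N, time in s.
With the tool pointing down it reaches from about 400 to 875 mm from the base axis. Payload 4.4 kg.
Tool frame: the origin (TCP) lies at the very end of the fingers, on their centre line; the grasp point (between the pads) lies 19 mm behind it (ctrl.grasp_offset is the distance from the TCP to the grasp point, in mm); z points along the fingers, y is the line along which they close (so a half turn about z gives the same grasp; the last joint's range is limited). The gripper opens to 85 mm and grips with 20 to 120 N. Pads are 22 mm wide; open, the fingers measure 114 mm over their backs; the gripper's body (76 mm by 85 mm) begins 54 mm behind the grasp point. The pads swing forward as they close: fully open they stand 13 mm farther back than shut.
Start: joints at [1.161, 0.628, 0.038, 1.517, -0.027, 0.996, -0.02], TCP at [219.123, -611.967, 196.113] pointing down, gripper open.
Joint ranges: [-3.06, 3.06], [-0.37, 2.12], [-1.25, 1.32], [0.18, 2.47], [-1.1, 4.24], [0.23, 1.98], [-2.94, 2.94]. Speed limits (rad/s): [2.57, 2.57, 3.14, 3.14, 3.14, 3.14, 3.14].

INTERFACE

Orientations are given as [roll, pitch, yaw] about the fixed x, y, z axes, in that order (R = Rz(yaw) Ry(pitch) Rx(roll)).
In Python, from cell import status, cams, ctrl gives the robot as it stands.
- The arm moves only by the tool move_arm, never from a script. Its argument "plan" is a list of rows, each a list of 3 entries, a list of its own where there are three numbers: the shift along the world's x, y, z in mm, then the turn, a rotation vector about the world's x, y, z in degrees, then the opening, from 0 (shut) to 1 (fully open). In form: [[[x, y, z], [wx, wy, wz], gripper], ...]. A call has 1 to 10 rows; each row shifts and turns the commanded pose from where the row before left it; what a row does not reach is not made up. A row lasts 1/8 s, in which the tool goes at most 62.5 mm and 10.7 degrees, less where a joint would pass 70% of its speed; a pose out of reach is approached as far as the arm can. A call with a gripper value outside its range is refused whole. The fingers move at their own pace and stop on an object; the grip force is fixed at half the most. Time passes only in rows, so rows that do not move let the fingers close. It gives the time, the measured TCP pose, the force, the opening and the grip force at its end, in the units of the state.
- status.read_state(): the state, without advancing time (a new reading comes with each control period).
- cams.get_image(name): name is "side" or "top" or "wrist"; returns the picture (384x512x3 uint8, blue, green, red); there is no depth.
- cams.camera_params(name): a dict with "K" (3x3 intrinsics, pixels), "k1" (the pictures are not rectified: a ray, as slopes to the right and down, at radius r is drawn at 1 + k1 r^2 times it, then the intrinsics apply), "pose" (4x4, takes a point from camera to world coordinates); the wrist camera has in their place "tool_from_camera" (4x4, takes a point from camera to tool coordinates, whose origin is the TCP and whose axes are the flange's). Camera axes: x right, y down, z forward; pixel columns grow to the right and rows downward; lengths in mm; the calibration is good to about 2 mm. A picture is of the moment at which its call begins: read the wrist's pose just before it. camera_params takes no time and is no camera call.
- ctrl.finish_job(): hands the job in; it is judged then, once.
The state is a dict: "clock": time; "qpos": joint angles; "qd": joint speeds; "tau": joint torques, N m; "eef_pos": TCP position; "tool_rot": TCP orientation; "force": force on the tool from outside, world axes, zero at the start; "torque": the same for the moment, N m; "width": finger opening in mm; "gripper_force": force on a finger pad.
Only numpy, scipy, OpenCV 4.12 (cv2) and the standard library are available. Lean on these libraries where they do the work, as an engineer would, in place of code of your own. Each camera call takes 0.05 s, during which the arm holds its last target. There are 200 camera calls.

## Working session

There is one attempt and no reset: what is moved stays moved. The work goes in short steps, Python scripts to look and compute and a tool call to move; the robot and the scene stay as the last step left them, time stands still between calls to the robot, and variables do not carry over. Pictures are saved under pics/ and viewed, at most 14 in all, crops included, and the job is handed in when it is done.

Besides the shell and the picture viewer there is one more tool, called by a JSON object that holds its "api" and its "payload". move_arm: Moves the arm, as the interface text tells. Its arguments: {"type":"object","properties":{"plan":{"type":"array","items":{"type":"array"}}},"required":["plan"]}

```bash
mkdir -p pics; cat > h.py <<'E'
import numpy as np, cv2
from cell import status, cams, ctrl
from scipy.spatial.transform import Rotation as R
def pose(name):
    p=cams.camera_params(name)
    if name!='wrist': return p,np.array(p['pose'])
    s=status.read_state(); T=np.eye(4); T[:3,:3]=R.from_euler('xyz',s['tool_rot']).as_matrix(); T[:3,3]=s['eef_pos']
    return p,T@np.array(p['tool_from_camera'])
def p2w(name,uv,z):
    p,T=pose(name); out=[]
    K=np.array(p['K'])
    for i,(u,v) in enumerate(uv):
        zz=z[i] if np.ndim(z) else z
        d=cv2.undistortPoints(np.array([[[u,v]]],float),K,np.array([p['k1'],0,0,0,0.]))[0,0]
        r=T[:3,:3]@np.array([d[0],d[1],1]); o=T[:3,3]
        out.append(o+r*(zz-o[2])/r[2])
    return np.array(out)
def w2p(name,P):
    p,T=pose(name); Ti=np.linalg.inv(T)
    rv,_=cv2.Rodrigues(Ti[:3,:3])
    return cv2.projectPoints(np.array(P,float).reshape(-1,1,3),rv,Ti[:3,3],np.array(p['K']),np.array([p['k1'],0,0,0,0.]))[0][:,0]
E
python3 - <<'E'
from h import *
for n in ('top','side'):
    im=cams.get_image(n); cv2.imwrite(f'pics/{n}_raw0.png',im)
    cv2.imwrite(f'pics/{n}0.png',cv2.resize(im,(800,600),interpolation=cv2.INTER_CUBIC)); p=cams.camera_params(n); print(n,np.round(p['K'],1).tolist(),p['k1'],np.round(p['pose'],3).tolist())
print(cams.camera_params('wrist')); print(status.read_state())
E
```

```text
top [[485.9, 0.0, 258.2], [0.0, 485.9, 190.1], [0.0, 0.0, 1.0]] -0.09595130100236642 [[0.029, -0.981, 0.19, 287.753], [-1.0, -0.029, 0.005, 20.753], [0.001, -0.19, -0.982, 1511.391], [0.0, 0.0, 0.0, 1.0]]
side [[364.7, 0.0, 259.0], [0.0, 364.7, 190.5], [0.0, 0.0, 1.0]] -0.03362543409224738 [[-0.998, -0.038, 0.051, 499.563], [-0.063, 0.695, -0.716, 830.548], [-0.008, -0.718, -0.696, 867.072], [0.0, 0.0, 0.0, 1.0]]
{'K': array([[268.07329775,   0.        , 254.5878954 ],
       [  0.        , 268.07329775, 188.480391  ],
       [  0.        ,   0.        ,   1.        ]]), 'k1': -0.014713163666911699, 'tool_from_camera': array([[-1.52928211e-04, -9.61276931e-01, -2.75584178e-01,
         7.00252167e+01],
       [ 9.99999766e-01,  3.65761693e-05, -6.82506536e-04,
        -5.60605683e-01],
       [ 6.66157602e-04, -2.75584218e-01,  9.61276701e-01,
        -1.79233065e+02],
       [ 0.00000000e+00,  0.00000000e+00,  0.00000000e+00,
         1.00000000e+00]])}
{'clock': 0.1, 'qpos': array([ 1.16117364,  0.62927363,  0.03846847,  1.51829419, -0.02701238,
        0.99626702, -0.02003057]), 'qd': array([-0.00155793, -0.00187502, -0.00023928, -0.00495451, -0.00063831,
        0.00054624,  0.00031205]), 'tau': array([ 2.72633210e-03, -5.64538121e+01,  1.23064578e+00, -1.93974388e+01,
        1.13430523e-02,  5.49499237e-03, -4.36094297e-06]), 'eef_pos': array([ 218.91429969, -611.36169122,  195.26018214]), 'tool_rot': array([-3.13986924e+00,  2.24386894e-05,  3.43765613e-01]), 'force': array([-0.64851768,  0.13402829, -0.61518004]), 'torque': array([-0.05092539, -0.06748047, -0.03877097]), 'gripper_force': 0.0, 'width': 85.5108538408743}
```

View pics/top0.png

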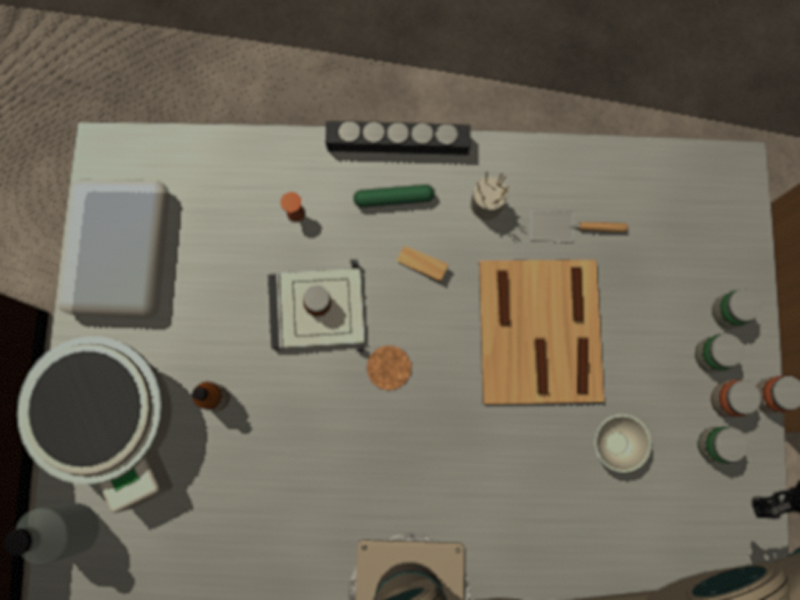

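View pics/side0.png

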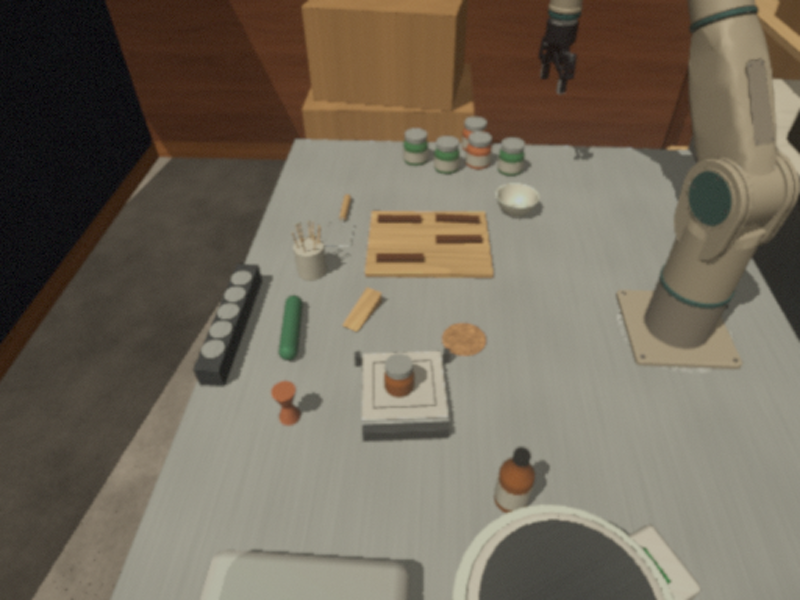

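The top view (800 px scale) shows 4 staves on the board at (504,297), (577,294), (541,366) and (582,365). The stand is at (321,309) with its hinge on the left and posts on the right. The wedge is at (423,264), the mat at (389,368) and the jar lid at (316,298).

```bash
python3 - <<'E'
from h import *
s=0.64
def f(l,z): 
    for n,w in zip(l,p2w('top',[(a*s,b*s) for a,b in l],z)): print(n,np.round(w,0))
print('stand post');f([(355,264),(365,351)],32)
print('deck corners');f([(279,272),(360,268),(366,345),(283,350)],[32,20,20,32])
print('square');f([(293,283),(347,278),(351,333),(297,337)],[32,22,22,32])
print('wedge corners');f([(405,247),(448,264),(440,281),(399,262)],[4,30,30,4])
print('mat');f([(389,368)],3)
print('jarlid');f([(316,298)],90)
print('staves');f([(504,297),(577,294),(541,366),(582,365)],27)
print('stave ends');f([(503,271),(506,324),(576,268),(578,320),(540,340),(543,393),(583,339),(582,392)],27)
print('board');f([(480,262),(597,260),(605,403),(483,404)],15)
print('others cuc,cup,jig,bitters,bowl,spat');f([(395,196),(490,195),(291,205),(206,395),(623,443),(552,227)],[19,100,78,130,40,0])
E
```

```text
stand post
(355, 264) [638. 127.  32.]
(365, 351) [464. 100.  32.]
deck corners
(279, 272) [618. 279.  32.]
(360, 268) [633. 117.  20.]
(366, 345) [477.  99.  20.]
(283, 350) [461. 261.  32.]
square
(293, 283) [596. 249.  32.]
(347, 278) [611. 143.  22.]
(351, 333) [500. 130.  22.]
(297, 337) [488. 235.  32.]
wedge corners
(405, 247) [684.  28.   4.]
(448, 264) [644. -59.  30.]
(440, 281) [609. -44.  30.]
(399, 262) [652.  39.   4.]
mat
(389, 368) [435.  53.   3.]
jarlid
(316, 298) [556. 195.  90.]
staves
(504, 297) [ 581. -172.   27.]
(577, 294) [ 591. -319.   27.]
(541, 366) [ 445. -246.   27.]
(582, 365) [ 449. -327.   27.]
stave ends
(503, 271) [ 634. -170.   27.]
(506, 324) [ 526. -177.   27.]
(576, 268) [ 645. -318.   27.]
(578, 320) [ 539. -321.   27.]
(540, 340) [ 496. -244.   27.]
(543, 393) [ 392. -250.   27.]
(583, 339) [ 501. -330.   27.]
(582, 392) [ 396. -327.   27.]
board
(480, 262) [ 654. -125.   15.]
(597, 260) [ 666. -364.   15.]
(605, 403) [ 376. -375.   15.]
(483, 404) [ 368. -134.   15.]
others cuc,cup,jig,bitters,bowl,spat
(395, 196) [788.  52.  19.]
(490, 195) [ 768. -135.  100.]
(291, 205) [744. 255.  78.]
(206, 395) [363. 382. 130.]
(623, 443) [ 299. -403.   40.]
(552, 227) [ 737. -275.    0.]
```

{"api": "move_arm", "payload": {"plan": [[[0, 0, 50], [0, 0, 0], 1], [[32, 45, 7], [0, 0, -2.5], 1], [[32, 45, 7], [0, 0, -2.5], 1], [[32, 45, 7], [0, 0, -2.5], 1], [[32, 45, 7], [0, 0, -2.5], 1], [[32, 45, 7], [0, 0, -2.5], 1], [[32, 45, 7], [0, 0, -2.5], 1], [[32, 45, 7], [0, 0, -2.5], 1], [[32, 45, 7], [0, 0, -2.2], 1], [[0, 0, 0], [0, 0, 0], 1]]}}

```text
clock: 1.35
eef_pos: [478.4, -246.5, 302.2]
tool_rot: [-3.139, -0.002, 0.009]
force: [0.3, -1.1, 0.3]
width: 85.4
gripper_force: 0.0
```

```bash
python3 - <<'E'
from h import *
s=status.read_state(); print(s['eef_pos'],s['tool_rot'])
im=cams.get_image('wrist'); cv2.imwrite('pics/w1r.png',im); cv2.imwrite('pics/w1.png',cv2.resize(im,(800,600),interpolation=cv2.INTER_CUBIC))
E
```

```text
[ 478.41362952 -246.50911912  302.191656  ] [-3.13906316e+00 -1.84123714e-03  9.42295671e-03]
```

View pics/w1.png

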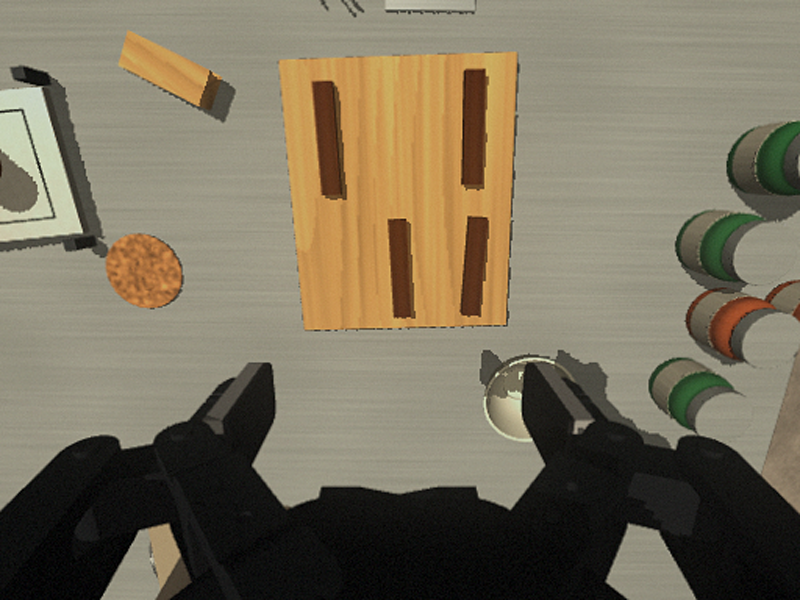

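The wrist view shows four staves on the board, centres about (328,139), (474,128), (401,268) and (475,266). The wedge's toe is at (123,50) and its heel at (210,90). The mat centre is at (145,271).

```bash
python3 - <<'E'
from h import *
s=0.64
def f(l,z): 
    w=p2w('wrist',[(a*s,b*s) for a,b in l],z)
    print(np.round(w,1).tolist()); return w
for l in ([(322,82),(334,197)],[(475,70),(473,186)],[(398,220),(403,317)],[(479,218),(470,316)]):
    w=f(l,27); d=w[0]-w[1]; print('c',w.mean(0).round(1),np.hypot(*d[:2]),np.degrees(np.arctan2(d[1],d[0])))
print('wedge');w=f([(128,32),(119,66),(217,71),(202,109)],[4,4,30,30])
print('mat');f([(145,271)],3)
print('posts');f([(43,75),(49,85),(92,240)],32);print('deck front');f([(43,88),(85,239),(23,112),(54,218)],[20,20,22,22])
E
```

```text
[[633.9, -173.0, 27.0], [522.7, -180.9, 27.0]]
c [ 578.3 -177.    27. ] 111.39931043673289 4.088530736140234
[[645.3, -323.6, 27.0], [534.8, -327.5, 27.0]]
c [ 590.1 -325.6   27. ] 110.62320732711277 1.9843407097553971
[[498.9, -248.8, 27.0], [388.9, -255.1, 27.0]]
c [ 443.9 -252.    27. ] 110.18571395866324 3.2740891284610054
[[501.5, -335.7, 27.0], [390.5, -331.8, 27.0]]
c [ 446.  -333.8   27. ] 111.07077329070565 -1.991796240608435
wedge
[[685.0, 26.4, 4.0], [653.7, 40.9, 4.0], [643.1, -71.0, 30.0], [608.5, -52.2, 30.0]]
mat
[[436.0, 48.4, 3.0]]
posts
[[639.9, 101.1, 32.0], [630.8, 97.0, 32.0], [476.9, 83.1, 32.0]]
deck front
[[630.3, 113.0, 20.0], [476.1, 99.7, 20.0], [607.5, 137.4, 22.0], [499.5, 128.2, 22.0]]
```

{"api": "move_arm", "payload": {"plan": [[[0, 55, 0], [0, 0, 1], 1], [[0, 55, 0], [0, 0, 1], 1], [[0, 55, 0], [0, 0, 1], 1], [[0, 55, 0], [0, 0, 1], 1], [[0, 55, 0], [0, 0, 1], 1], [[0, 55, 0], [0, 0, 1], 1], [[0, 55, 0], [0, 0, 1], 1], [[0, 15, 0], [0, 0, 0], 1], [[0, 0, 0], [0, 0, 0], 1]]}}

```text
clock: 2.52
eef_pos: [475.1, 147.1, 301.7]
tool_rot: [3.141, 0.001, 0.122]
force: [-0.1, -1.7, -0.0]
width: 85.2
gripper_force: 0.0
```

```bash
python3 - <<'E'
from h import *
s=status.read_state(); print(s['eef_pos'],s['tool_rot'])
im=cams.get_image('wrist'); cv2.imwrite('pics/w2r.png',im); cv2.imwrite('pics/w2.png',cv2.resize(im,(800,600),interpolation=cv2.INTER_CUBIC))
E
```

```text
[475.12720151 147.05287085 301.68939937] [3.14056189e+00 8.43177367e-04 1.21961110e-01]
```

View pics/w2.png

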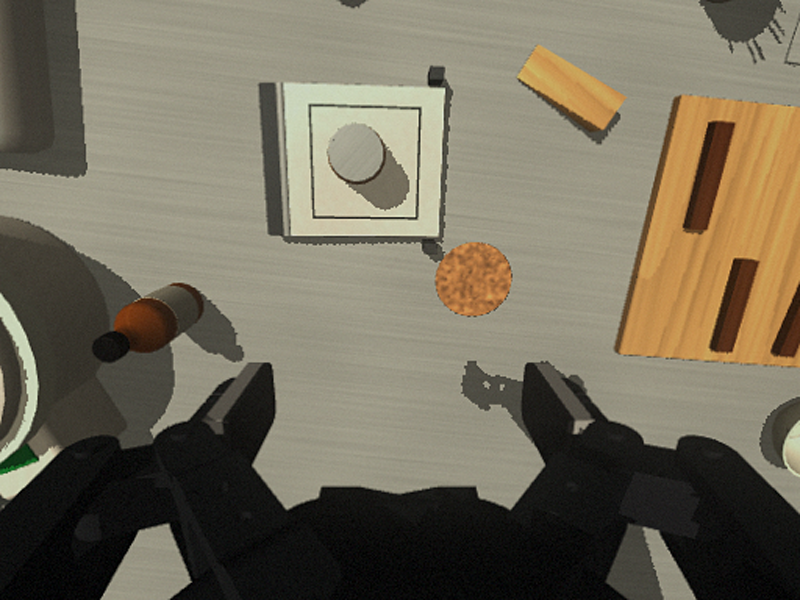

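The second wrist view shows the jar lid at (356,152) and the square corners at (310,105), (421,108), (418,219) and (313,217). The mat is at (474,279) and the wedge at (571,87).

```bash
python3 - <<'E'
from h import *
s=0.64
def f(n,l,z): 
    w=p2w('wrist',[(a*s,b*s) for a,b in l],z)
    print(n,np.round(w,1).tolist()); return w
f('lid',[(356,152)],88)
w=f('sq',[(310,105),(421,108),(418,219),(313,217)],[30,22,22,30]); print(w.mean(0)); 
for a,b in((3,0),(2,1),(1,0),(2,3)):
  d=w[b]-w[a];print(np.hypot(*d[:2]),np.degrees(np.arctan2(d[1],d[0])))
f('deck',[(285,83),(446,87),(441,237),(290,235)],[32,20,20,32])
f('posts',[(436,70),(431,243)],32)
f('wedge',[(540,45),(517,78),(626,97),(603,130)],[4,4,30,30])
f('mat',[(474,279)],3)
E
```

```text
lid [[559.2, 193.8, 88.0]]
sq [[600.2, 249.1, 30.0], [611.8, 138.9, 22.0], [500.9, 127.2, 22.0], [490.5, 238.9, 30.0]]
[550.85114978 188.5164573   26.        ]
110.2484227609477 5.315637490393263
111.47064428145175 6.037266822537165
110.82816582990446 95.96705137750897
112.22492692063024 95.33944571118269
deck [[617.1, 274.3, 32.0], [634.5, 116.5, 20.0], [484.3, 99.3, 20.0], [468.7, 261.8, 32.0]]
posts [[646.0, 129.4, 32.0], [478.2, 110.5, 32.0]]
wedge [[688.2, 26.0, 4.0], [655.1, 43.3, 4.0], [645.8, -61.7, 30.0], [612.8, -46.5, 30.0]]
mat [[437.8, 51.4, 3.0]]
```

{"api": "move_arm", "payload": {"plan": [[[42, 25, -20], [2.1, 0.2, -0.6], 1], [[42, 25, -20], [2.2, 0.2, -0.6], 1], [[0, 0, -50], [0, 0, 0], 1], [[0, 0, -50], [0, 0, 0], 1], [[0, 0, -40], [0, 0, 0], 1], [[0, 0, -40], [0, 0, 0], 1], [[0, 0, -30], [0, 0, 0], 1], [[0, 0, -10], [0, 0, 0], 1], [[0, 0, 0], [0, 0, 0], 1]]}}

```text
clock: 3.7
eef_pos: [559.6, 196.2, 42.1]
tool_rot: [-3.067, -0.001, 0.099]
force: [0.0, 0.9, -0.1]
width: 85.4
gripper_force: 0.0
```

{"api": "move_arm", "payload": {"plan": [[[0, 0, 0], [0, 0, 0], 0.6], [[0, 0, 0], [0, 0, 0], 0.4], [[0, 0, 0], [0, 0, 0], 0.3], [[0, 0, 0], [0, 0, 0], 0.3], [[0, 0, 0], [0, 0, 0], 0.3], [[0, 0, 0], [0, 0, 0], 0.3]]}}

```text
clock: 4.45
eef_pos: [560.2, 198.2, 43.9]
tool_rot: [-3.066, -0.004, 0.101]
force: [-0.8, -0.5, 7.7]
width: 47.0
gripper_force: 60.3
```

{"api": "move_arm", "payload": {"plan": [[[0, 0, 20], [0, 0, 0], 0.3], [[0, 0, 20], [0, 0, 0], 0.3], [[0, 0, 40], [-2, -0.2, 0], 0.3], [[0, 0, 20], [-2.3, -0.2, 0], 0.3], [[0, 0, 0], [0, 0, 0], 0.3], [[0, 0, 0], [0, 0, 0], 0.3]]}}

```text
clock: 5.2
eef_pos: [558.3, 197.4, 141.3]
tool_rot: [3.141, 0.001, 0.101]
force: [-0.2, -0.2, -1.7]
width: 46.6
gripper_force: 62.1
```

```bash
python3 - <<'E'
from h import *
im=cams.get_image('wrist');im2=cams.get_image('side')
c=cv2.resize(im2[190:310,190:330],(600,514),interpolation=cv2.INTER_CUBIC)
b=np.hstack([cv2.resize(im,(400,300)),cv2.resize(c,(400,300))])
cv2.imwrite('pics/j1.png',b)
E
```

```text
(no output)
```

View pics/j1.png

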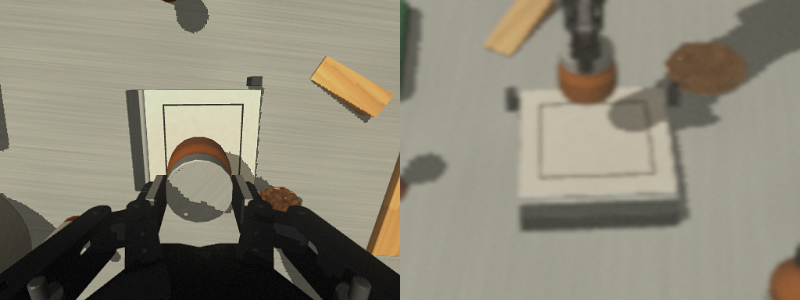

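The jar is held by its 46 mm lid, upright and centred in the fingers at about (199,190) in the left picture.

{"api": "move_arm", "payload": {"plan": [[[-30, -36, 0], [0, 0, 0], 0.3], [[-30, -36, 0], [0, 0, 0], 0.3], [[-30, -37, 0], [0, 0, 0], 0.3], [[-31, -37, 0], [0, 0, 0], 0.3], [[0, 0, -40], [0, 0, 0], 0.3], [[0, 0, -40], [0, 0, 0], 0.3], [[0, 0, -20], [0, 0, 0], 0.3], [[0, 0, -10], [0, 0, 0], 0.3], [[0, 0, -5], [0, 0, 0], 0.3], [[0, 0, 0], [0, 0, 0], 0.3]]}}

```text
clock: 6.55
eef_pos: [438.4, 52.0, 27.3]
tool_rot: [-3.142, -0.001, 0.101]
force: [-0.0, 0.0, -1.5]
width: 46.9
gripper_force: 62.2
```

{"api": "move_arm", "payload": {"plan": [[[0, 0, -3], [0, 0, 0], 0.3], [[0, 0, -2], [0, 0, 0], 0.3], [[0, 0, 0], [0, 0, 0], 0.3]]}}

```text
clock: 6.92
eef_pos: [438.2, 52.1, 22.2]
tool_rot: [3.142, -0.001, 0.101]
force: [-0.2, 0.2, -1.7]
width: 46.8
gripper_force: 62.2
```

{"api": "move_arm", "payload": {"plan": [[[0, 0, -2], [0, 0, 0], 0.3], [[0, 0, 0], [0, 0, 0], 0.3]]}}

```text
clock: 7.18
eef_pos: [438.3, 52.1, 20.4]
tool_rot: [3.142, -0.001, 0.101]
force: [-0.7, -0.1, 3.8]
width: 47.3
gripper_force: 62.6
```

{"api": "move_arm", "payload": {"plan": [[[0, 0, 0], [0, 0, 0], 0.8], [[0, 0, 0], [0, 0, 0], 1], [[0, 0, 0], [0, 0, 0], 1], [[0, 0, 20], [0, 0, 0], 1], [[0, 0, 50], [0, 0, 0], 1], [[0, 0, 50], [0, 0, 0], 1], [[0, 0, 0], [0, 0, 0], 1]]}}

```text
clock: 8.05
eef_pos: [440.8, 52.4, 143.3]
tool_rot: [-3.141, -0.008, 0.101]
force: [0.9, 0.7, -0.5]
width: 85.5
gripper_force: 0.0
```

```bash
python3 - <<'E'
from h import *
s=status.read_state(); print(s['eef_pos'],s['tool_rot'],s['qpos'],s['force'])
E
```

```text
[440.81438402  52.44767277 143.27320476] [-3.14119386 -0.00848403  0.10095765] [-0.08994139  0.42214723 -0.12510405  2.13198425  0.09373295  0.58391646
 -1.75183528] [ 0.89334392  0.74065566 -0.53292386]
```

{"api": "move_arm", "payload": {"plan": [[[32, -16, 0], [0, 0, 9.8], 1], [[32, -16, 0], [0, 0, 9.8], 1], [[32, -16, 0], [0, 0, 9.8], 1], [[32, -16, 0], [0, 0, 9.8], 1], [[33, -15, 0], [0, 0, 9.8], 1], [[33, -15, 0], [0, 0, 9.7], 1], [[0, 0, -40], [0, 0, 0], 1], [[0, 0, 0], [0, 0, 0], 1]]}}

```text
clock: 9.05
eef_pos: [628.3, -42.3, 95.9]
tool_rot: [-3.133, 0.003, 1.125]
force: [-0.4, -0.1, 0.2]
width: 85.5
gripper_force: 0.0
```

```bash
python3 - <<'E'
from h import *
s=status.read_state(); print(s['eef_pos'],s['tool_rot'],s['qpos'])
im=cams.get_image('wrist'); cv2.imwrite('pics/w3.png',cv2.resize(im,(800,600),interpolation=cv2.INTER_CUBIC))
print(w2p('wrist',[[634.5,-41.5,26],[671,34,4],[628,-54,30]])/.64, w2p('wrist',[s['eef_pos']-[0,0,80]])/.64)
E
```

```text
[628.34126883 -42.32818616  95.90302908] [-3.13317241e+00  2.77860383e-03  1.12544547e+00] [ 0.25636778  0.74633229 -0.39220804  1.65114281  0.35894388  0.82525845
 -0.73540324]
[[405.5434792  288.59995182]
 [406.50206742 148.25528452]
 [404.72537811 312.14883108]] [[397.27526283 289.55692153]]
```

View pics/w3.png

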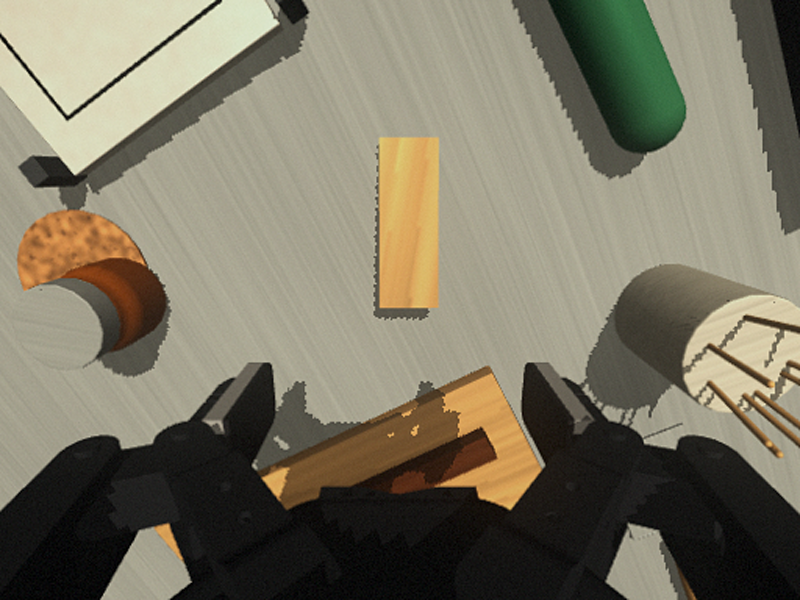

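The wedge stands vertical in the view, midline at x=409 with its heel at y=307. The jar lid is at (65,323) and the mat is partly hidden around (80,255), so the jar has probably moved off centre.

```bash
python3 - <<'E'
from h import *
s=.64
f=lambda u,v,z:p2w('wrist',[(u*s,v*s)],z)[0].round(1)
print('lid@65',f(63,323,65),'lid@62',f(63,323,62)); print('jar right base edge',f(160,325,0),f(147,358,0)); print('mat left, top edge',f(18,265,3),f(75,210,3),f(140,255,3))
print('wedge',f(379,138,4),f(438,138,4),f(378,307,30),f(439,307,30))
print('front post, corner',f(292,8,32),f(40,172,32),f(278,22,20),f(78,177,20))
E
```

```text
lid@65 [461.6  30.9  65. ] lid@62 [458.8  31.   62. ]
jar right base edge [463.2   2.5   0. ] [439.9 -14.7   0. ]
mat left, top edge [401.5  80.7   3. ] [460.1  93.3   3. ] [481.6  50.    3. ]
wedge [658.3  46.7   4. ] [691.   31.1   4. ] [614.5 -43.9  30. ] [648.6 -60.1  30. ]
front post, corner [646.1 120.   32. ] [476.1 111.9  32. ] [635.2 122.3  20. ] [486.2 103.9  20. ]
```

{"api": "move_arm", "payload": {"plan": [[[9, 3, -30], [0, 0, 0], 1], [[0, 0, -30], [0, 0, 0], 1], [[0, 0, -20], [0, 0, 0], 1], [[0, 0, -9], [0, 0, 0], 1], [[0, 0, 0], [0, 0, 0], 1]]}}

```text
clock: 9.72
eef_pos: [641.2, -38.9, 11.3]
tool_rot: [3.142, -0.001, 1.126]
force: [0.4, -1.1, 0.0]
width: 85.5
gripper_force: 0.0
```

{"api": "move_arm", "payload": {"plan": [[[-3, 0, -4], [0, 0, 0], 1], [[0, 0, -2], [0, 0, 0], 1], [[0, 0, 0], [0, 0, 0], 0.6], [[0, 0, 0], [0, 0, 0], 0.3], [[0, 0, 0], [0, 0, 0], 0.2], [[0, 0, 0], [0, 0, 0], 0.2], [[0, 0, 0], [0, 0, 0], 0.2], [[0, 0, 0], [0, 0, 0], 0.2]]}}

```text
clock: 10.72
eef_pos: [638.1, -38.9, 5.1]
tool_rot: [-3.142, -0.001, 1.126]
force: [0.2, 0.2, 0.5]
width: 17.0
gripper_force: 0.0
```

```bash
python3 - <<'E'
from h import *
s=status.read_state(); print(s['width'],s['gripper_force'])
im=cams.get_image('wrist'); cv2.imwrite('pics/w4.png',cv2.resize(im,(600,450),interpolation=cv2.INTER_CUBIC))
E
```

```text
16.961803091818787 0.0
```

View pics/w4.png

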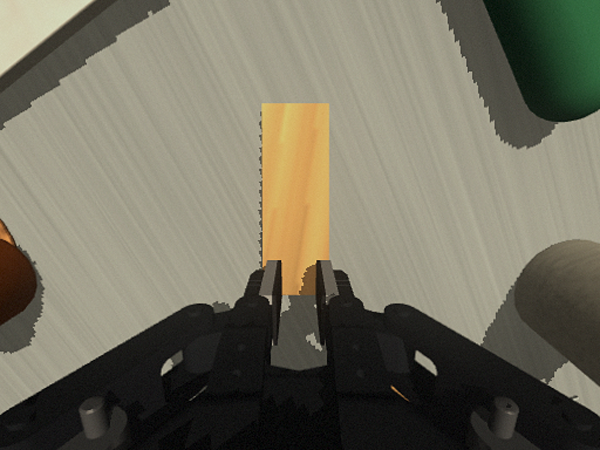

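The fingers shut to 17 mm while the wedge's heel still shows between them, at about (300,295). I need another viewpoint.

```bash
python3 - <<'E'
from h import *
s=status.read_state()
im=cams.get_image('side'); q=w2p('side',[s['eef_pos'],[630,-50,0]]); print(q)
u,v=q[0].astype(int); u0,v0=u-60,v-60
c=cv2.resize(im[v0:v0+90,u0:u0+120],(800,600),interpolation=cv2.INTER_CUBIC); cv2.imwrite('pics/s2.png',c); print(u0,v0)
E
```

```text
[[236.28671078 193.08974938]
 [239.0834216  191.97654958]]
176 133
```

View pics/s2.png

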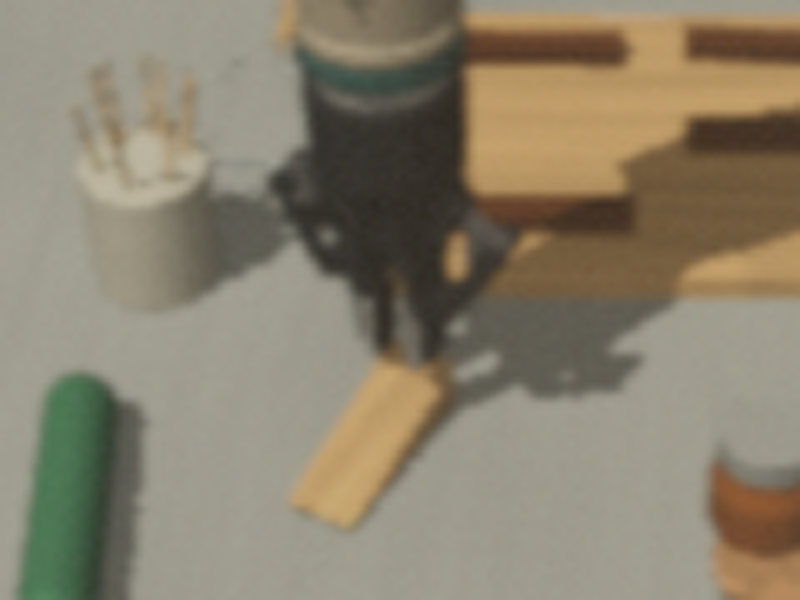

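{"api": "move_arm", "payload": {"plan": [[[0, 0, 40], [0, 0, 0], 0], [[-20, -42, 0], [0, 0, 0], 0], [[0, 0, 0], [0, 0, 0], 0], [[0, 0, -20], [0, 0, 0], 0], [[0, 0, -10], [0, 0, 0], 0], [[0, 0, -5], [0, 0, 0], 0], [[0, 0, -4], [0, 0, 0], 0], [[0, 0, -2], [0, 0, 0], 0], [[0, 0, 0], [0, 0, 0], 0]]}}

```text
clock: 11.95
eef_pos: [618.2, -80.9, 4.2]
tool_rot: [3.141, -0.001, 1.126]
force: [-0.6, -0.2, 0.6]
width: -0.0
gripper_force: 0.0
```

```bash
python3 - <<'E'
from h import *
s=status.read_state(); print(s['eef_pos'],s['force'])
a=cams.get_image('wrist'); im=cams.get_image('side'); q=w2p('side',[s['eef_pos'],s['eef_pos']-[0,0,4]]); print(q)
u,v=q[0].astype(int); u0,v0=u-30,v-70
c=cv2.resize(im[v0:v0+90,u0:u0+90],(400,400),interpolation=cv2.INTER_CUBIC); print((q-[u0,v0])*400/90+[400,0])
cv2.imwrite('pics/s3.png',np.hstack([cv2.resize(a,(400,300),interpolation=cv2.INTER_AREA)[:,:],np.zeros((300,0,3),np.uint8)]) if 0 else np.hstack([cv2.copyMakeBorder(cv2.resize(a,(400,300),interpolation=cv2.INTER_AREA),0,100,0,0,0),c]))
E
```

```text
[618.23824962 -80.87991305   4.18791193] [-0.55160258 -0.16112553  0.55151293]
[[243.32695101 184.99481911]
 [243.3710663  185.83640185]]
[[534.78644892 315.53252936]
 [534.98251688 319.27289712]]
```

View pics/s3.png

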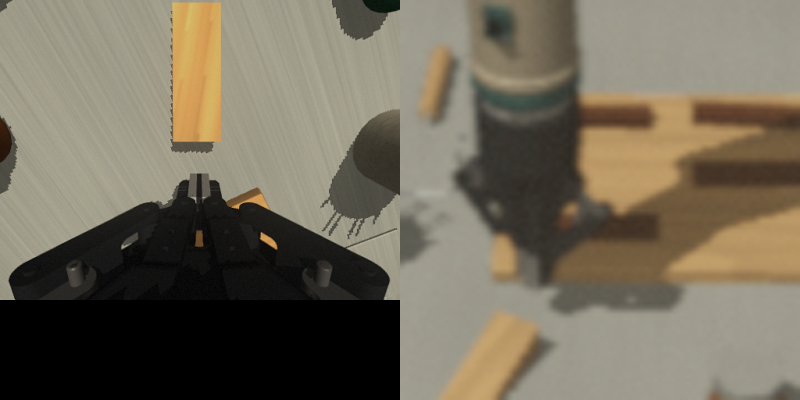

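{"api": "move_arm", "payload": {"plan": [[[0, 0, -3], [0, 0, 0], 0], [[0, 0, -3], [0, 0, 0], 0], [[0, 0, 0], [0, 0, 0], 0]]}}

```text
clock: 12.42
eef_pos: [617.8, -81.0, -2.2]
tool_rot: [-3.141, -0.001, 1.126]
force: [0.8, -0.8, 0.1]
width: 0.2
gripper_force: 0.0
```

{"api": "move_arm", "payload": {"plan": [[[0, 0, -4], [0, 0, 0], 0], [[0, 0, -4], [0, 0, 0], 0], [[0, 0, 0], [0, 0, 0], 0]]}}

```text
clock: 12.8
eef_pos: [617.7, -81.0, -10.4]
tool_rot: [-3.141, -0.0, 1.126]
force: [-0.2, 0.4, -0.8]
width: 0.1
gripper_force: 0.0
```

{"api": "move_arm", "payload": {"plan": [[[0, 0, -3], [0, 0, 0], 0], [[0, 0, -2], [0, 0, 0], 0], [[0, 0, 0], [0, 0, 0], 0]]}}

```text
clock: 13.18
eef_pos: [618.0, -80.9, -15.1]
tool_rot: [-3.141, -0.001, 1.126]
force: [0.1, 1.4, 0.3]
width: 0.1
gripper_force: 0.0
```

{"api": "move_arm", "payload": {"plan": [[[0, 0, -3], [0, 0, 0], 0], [[0, 0, -2], [0, 0, 0], 0], [[0, 0, 0], [0, 0, 0], 0]]}}

```text
clock: 13.55
eef_pos: [617.9, -81.0, -20.1]
tool_rot: [-3.141, -0.001, 1.126]
force: [0.8, 0.2, 1.0]
width: -0.2
gripper_force: 0.0
```

{"api": "move_arm", "payload": {"plan": [[[0, 0, -2], [0, 0, 0], 0], [[0, 0, -2], [0, 0, 0], 0], [[0, 0, 0], [0, 0, 0], 0]]}}

```text
clock: 13.92
eef_pos: [618.0, -81.0, -24.1]
tool_rot: [-3.141, -0.001, 1.126]
force: [-0.8, -0.1, -0.6]
width: -0.3
gripper_force: 0.0
```

{"api": "move_arm", "payload": {"plan": [[[0, 0, -2], [0, 0, 0], 0], [[0, 0, -1], [0, 0, 0], 0], [[0, 0, 0], [0, 0, 0], 0]]}}

```text
clock: 14.3
eef_pos: [618.1, -81.0, -27.0]
tool_rot: [-3.141, -0.001, 1.126]
force: [-0.5, -0.1, 0.2]
width: -0.5
gripper_force: 0.0
```

{"api": "move_arm", "payload": {"plan": [[[0, 0, -2], [0, 0, 0], 0], [[0, 0, -1], [0, 0, 0], 0], [[0, 0, 0], [0, 0, 0], 0]]}}

```text
clock: 14.68
eef_pos: [618.0, -81.0, -30.0]
tool_rot: [-3.141, -0.001, 1.126]
force: [0.6, -1.2, -0.1]
width: 0.1
gripper_force: 0.0
```

{"api": "move_arm", "payload": {"plan": [[[0, 0, -2], [0, 0, 0], 0], [[0, 0, -1], [0, 0, 0], 0], [[0, 0, 0], [0, 0, 0], 0]]}}

```text
clock: 15.05
eef_pos: [618.0, -80.9, -33.0]
tool_rot: [-3.141, -0.001, 1.126]
force: [0.5, -0.0, -0.1]
width: 0.5
gripper_force: 0.0
```

```bash
python3 - <<'E'
from h import *
s=status.read_state(); print(s['eef_pos'],s['force'])
a=cams.get_image('wrist'); im=cams.get_image('side'); cv2.imwrite('pics/s4r.png',im);cv2.imwrite('pics/w5r.png',a); q=w2p('side',[s['eef_pos'],s['eef_pos']+[0,0,33]])
u0,v0=213,114
c=cv2.resize(im[v0:v0+90,u0:u0+90],(400,400),interpolation=cv2.INTER_CUBIC); print((q-[u0,v0])*400/90+[400,0])
cv2.imwrite('pics/s4.png',np.hstack([cv2.copyMakeBorder(cv2.resize(a,(400,300),interpolation=cv2.INTER_AREA),0,100,0,0,0),c]))
E
```

```text
[618.04858314 -80.94089373 -33.00461095] [ 0.45951805 -0.0343004  -0.05024399]
[[536.82297299 349.64143765]
 [535.24173672 319.40779943]]
```

View pics/s4.png

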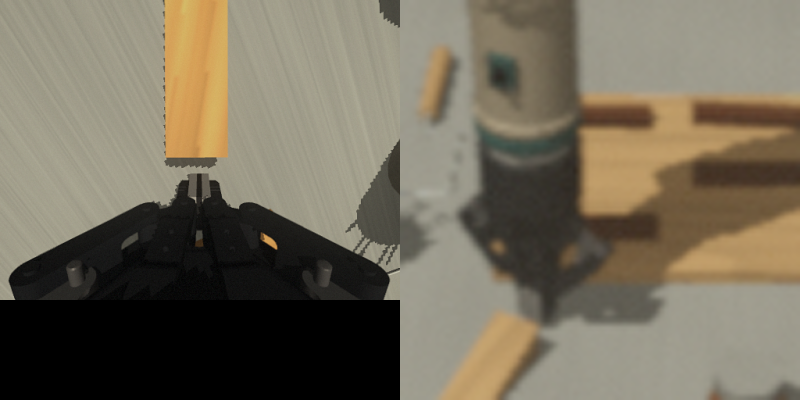

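The tip in the side view, at (547,325), is now about at counter level although the reported TCP z is -33. So the real fingertip is about 34 mm behind the reported TCP.

{"api": "move_arm", "payload": {"plan": [[[0, 0, -2], [0, 0, 0], 0], [[0, 0, 0], [0, 0, 0], 0]]}}

```text
clock: 15.4
eef_pos: [618.1, -81.0, -35.0]
tool_rot: [-3.142, -0.001, 1.126]
force: [0.5, 0.0, 0.7]
width: -0.0
gripper_force: 0.0
```

{"api": "move_arm", "payload": {"plan": [[[0, 0, -2], [0, 0, 0], 0], [[0, 0, 0], [0, 0, 0], 0]]}}

```text
clock: 15.65
eef_pos: [618.2, -81.0, -35.1]
tool_rot: [3.141, -0.0, 1.126]
force: [-3.8, 0.9, 13.2]
width: -0.3
gripper_force: 6.9
```

```bash
python3 -c "
from h import *
print(ctrl.grasp_offset,status.read_state()['force'])"
```

```text
18.700000000000003 [-3.83296317  0.93055523 13.18962043]
```

{"api": "move_arm", "payload": {"plan": [[[0, 0, 30], [0, 0, 0], 0], [[0, 0, 30], [0, 0, 0], 1], [[10, 21, 0], [0, 0, 0], 1], [[9, 21, 0], [0, 0, 0], 1], [[0, 0, 0], [0, 0, 0], 1], [[0, 0, -30], [0, 0, 0], 1], [[0, 0, -18], [0, 0, 0], 1], [[0, 0, -5], [0, 0, 0], 1], [[0, 0, 0], [0, 0, 0], 1]]}}

```text
clock: 16.77
eef_pos: [636.9, -39.1, -30.2]
tool_rot: [-3.141, -0.001, 1.126]
force: [0.7, 0.3, -0.3]
width: 85.3
gripper_force: 0.0
```

{"api": "move_arm", "payload": {"plan": [[[0, 0, 0], [0, 0, 0], 0.6], [[0, 0, 0], [0, 0, 0], 0.4], [[0, 0, 0], [0, 0, 0], 0.2], [[0, 0, 0], [0, 0, 0], 0.2], [[0, 0, 0], [0, 0, 0], 0.2], [[0, 0, 0], [0, 0, 0], 0.2]]}}

```text
clock: 17.52
eef_pos: [637.9, -39.0, -29.0]
tool_rot: [3.14, -0.001, 1.126]
force: [-0.2, -0.3, 6.1]
width: 34.7
gripper_force: 61.6
```

{"api": "move_arm", "payload": {"plan": [[[0, 0, 20], [0, 0, 0], 0.2], [[-23, 15, 0], [0, 0, 10.4], 0.2], [[-23, 15, 0], [0, 0, 10.4], 0.2], [[-23, 16, 0], [0, 0, 10.4], 0.2], [[0, 0, 0], [0, 0, 0], 0.2], [[0, 0, -10], [0, 0, 0], 0.2], [[0, 0, -7], [0, 0, 0], 0.2], [[0, 0, 0], [0, 0, 0], 0.2]]}}

```text
clock: 18.52
eef_pos: [567.9, 6.4, -27.8]
tool_rot: [-3.14, -0.0, 1.669]
force: [0.2, -0.8, -1.6]
width: 34.9
gripper_force: 60.8
```

```bash
python3 - <<'E'
from h import *
s=status.read_state(); print(s['eef_pos'],s['tool_rot'],s['width'],s['force'])
im=cams.get_image('wrist'); cv2.imwrite('pics/w6.png',cv2.resize(im,(800,600),interpolation=cv2.INTER_CUBIC))
E
```

```text
[567.90560954   6.43773629 -27.84971816] [-3.14031605e+00 -4.04554707e-04  1.66909210e+00] 34.89546749205514 [ 0.15523541 -0.82879069 -1.57397775]
```

View pics/w6.png

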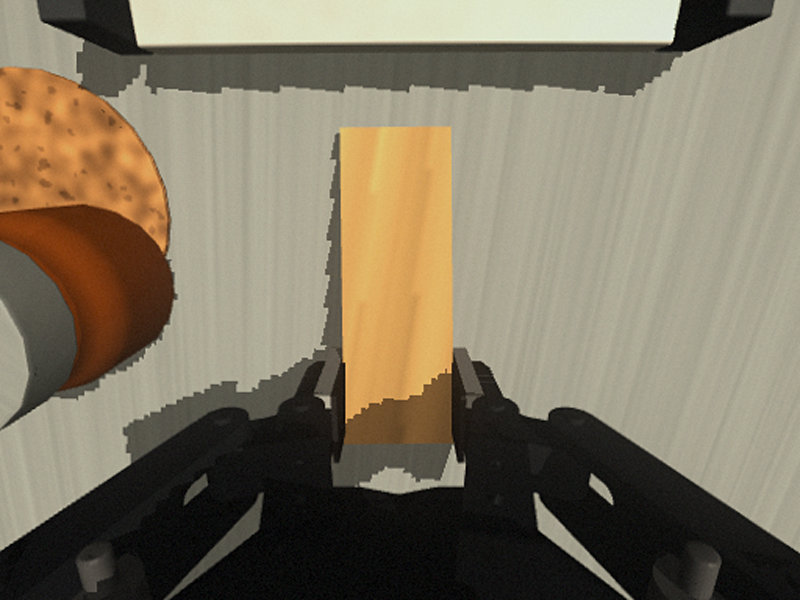

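The wedge is square to the deck front: front edge from (135,48) to (678,42), toe from (341,127) to (451,127). I'll work out the gap next.

```bash
python3 - <<'E'
from h import *
s=.64
f=lambda u,v,z:p2w('wrist',[(u*s,v*s)],z)[0].round(1)
a,b=f(135,46,20),f(678,41,20); print('edge',a,b,np.degrees(np.arctan2(*(b-a)[[1,0]])))
a,b=f(341,127,4),f(451,127,4);print('toe',a,b); print('heel',f(344,443,30),f(452,443,30))
print('mat right',f(170,215,3)); print('jar',f(175,300,0))
E
```

```text
edge [483.7 104.7  20. ] [636. 121.  20.] 6.108861809480124
toe [540.9  90.1   4. ] [577.   93.7   4. ]
heel [551.5 -11.5  30. ] [587.8  -7.9  30. ]
mat right [482.5  55.6   3. ]
jar [481.3  23.1   0. ]
```

{"api": "move_arm", "payload": {"plan": [[[-1, 10, 0], [0, 0, 0], 0.2], [[-1, 10, 0], [0, 0, 0], 0.2], [[-1, 10, 0], [0, 0, 0], 0.2], [[-1, 10, 0], [0, 0, 0], 0.2], [[-1, 10, 0], [0, 0, 0], 0.2], [[-1, 10, 0], [0, 0, 0], 0.2], [[-1, 10, 0], [0, 0, 0], 0.2], [[-1, 10, 0], [0, 0, 0], 0.2], [[0, 0, 0], [0, 0, 0], 0.2]]}}

```text
clock: 19.7
eef_pos: [560.0, 89.7, -26.7]
tool_rot: [3.141, -0.003, 1.672]
force: [0.5, 1.3, -3.6]
width: 34.5
gripper_force: 64.3
```

{"api": "move_arm", "payload": {"plan": [[[0, 1, 0], [0, 0, 0], 0.2], [[0, 0, 0], [0, 0, 0], 0.5], [[0, 0, 0], [0, 0, 0], 0.75], [[0, 0, 0], [0, 0, 0], 0.75], [[0, 0, 0], [0, 0, 0], 0.75], [[0, 0, 40], [0, 0, 0], 0.75], [[0, 0, 50], [0, 0, 0], 1], [[0, 0, 50], [0, 0, 0], 1], [[0, 0, 0], [0, 0, 0], 1]]}}

```text
clock: 20.82
eef_pos: [563.1, 89.0, 117.0]
tool_rot: [3.134, -0.002, 1.67]
force: [0.4, 1.0, -0.2]
width: 85.1
gripper_force: 0.0
```

```bash
python3 - <<'E'
from h import *
s=status.read_state(); print(s['eef_pos'],s['tool_rot'],s['qpos'])
im=cams.get_image('wrist'); cv2.imwrite('pics/w7.png',cv2.resize(im,(800,600),interpolation=cv2.INTER_CUBIC))
E
```

```text
[563.09878204  88.98813457 117.00960359] [ 3.13354705e+00 -1.76924754e-03  1.66979858e+00] [ 0.14009441  0.66231002 -0.54209455  1.82189707  0.46842293  0.7788942
 -0.54720411]
```

View pics/w7.png

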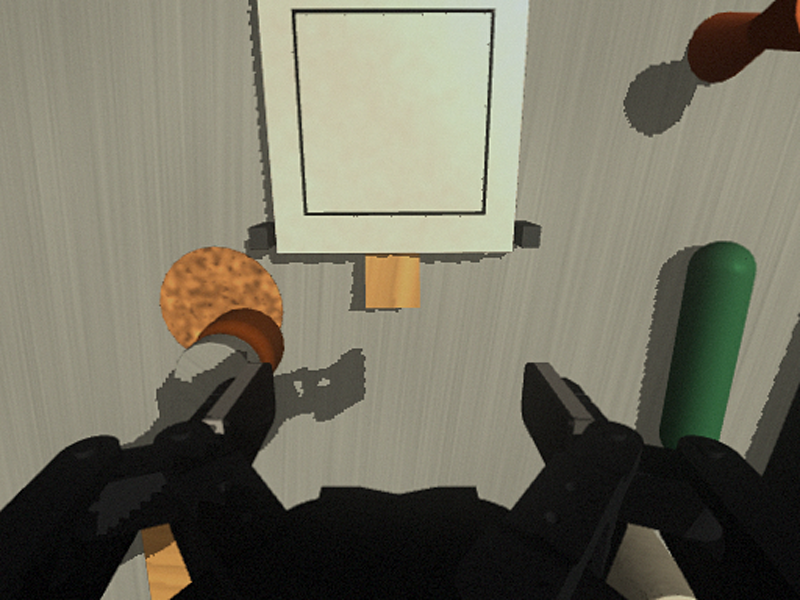

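The deck looks level, with the square at (293,10), (495,10), (486,213) and (305,213). The exposed wedge runs from y=255 to y=308, and the jar is off the mat near (230,360).

```bash
python3 - <<'E'
from h import *
s=.64
f=lambda u,v,z:p2w('wrist',[(u*s,v*s)],z)[0].round(1)
e=(f(277,253,32)+f(515,251,32))/2; h=(f(365,308,30)+f(420,307,30))/2
print('edge',e,'heel',h,np.linalg.norm((e-h)[:2]))
c=np.array([f(293,10,32),f(495,10,32),f(486,213,32),f(305,213,32)]); print(c.tolist(),c.mean(0))
for a,b in((0,1),(3,2),(3,0),(2,1)):
  d=c[b]-c[a];print(np.hypot(*d[:2]).round(1),np.degrees(np.arctan2(d[1],d[0])).round(2))
# PnP of square for tilt
p,T=pose('wrist')
obj=np.array([[-55,55,0],[55,55,0],[55,-55,0],[-55,-55,0]],float)
img=np.array([(293,10),(495,10),(486,213),(305,213)],float)*s
from scipy.optimize import least_squares
def res(x):
    Rm=R.from_euler('zx',[x[2],x[3]]).as_matrix(); w=obj@Rm.T+[x[0],x[1],32-80*np.sin(x[3])]
    return (w2p('wrist',w)-img).ravel()
r=least_squares(res,[551,188,.1,0]); print('fit',r.x,r.cost)
print('mat',f(160,300,3),f(217,247,3),'jar lid',f(175,375,62),f(218,340,62),'jar belly right',f(284,350,25))
E
```

```text
edge [558.15 111.5   32.  ] heel [559.5   73.95  30.  ] 37.57425980641536
[[488.9, 239.5, 32.0], [599.1, 250.6, 32.0], [611.1, 141.2, 32.0], [499.9, 130.2, 32.0]] [549.75  190.375  32.   ]
110.8 5.75
111.7 5.65
109.9 95.75
110.1 96.26
fit [ 5.49755435e+02  1.90373365e+02  1.02153737e-01 -2.60336770e-02] 0.3819783235587635
mat [391.3  54.5   3. ] [433.5  97.6   3. ] jar lid [430.6  28.1  62. ] [457.3  53.8  62. ] jar belly right [487.6  34.2  25. ]
```

{"api": "move_arm", "payload": {"plan": [[[-26, -30, 0], [0, 0, 0], 1], [[-26, -30, 0], [0, 0, 0], 1], [[-26, -30, 0], [0, 0, 0], 1], [[-25, -29, 0], [0, 0, 0], 1], [[0, 0, 0], [0, 0, 0], 1], [[0, 0, 0], [0, 0, 0], 1]]}}

```text
clock: 21.62
eef_pos: [457.2, -30.6, 112.5]
tool_rot: [-3.141, -0.002, 1.67]
force: [0.3, 1.0, 0.8]
width: 85.6
gripper_force: 0.0
```

```bash
python3 - <<'E'
from h import *
s=status.read_state(); print(s['eef_pos'],s['tool_rot'])
im=cams.get_image('wrist'); cv2.imwrite('pics/w8.png',cv2.resize(im,(800,600),interpolation=cv2.INTER_CUBIC))
E
```

```text
[457.19159391 -30.59384126 112.49000724] [-3.14112259e+00 -1.68647130e-03  1.67013579e+00]
```

View pics/w8.png

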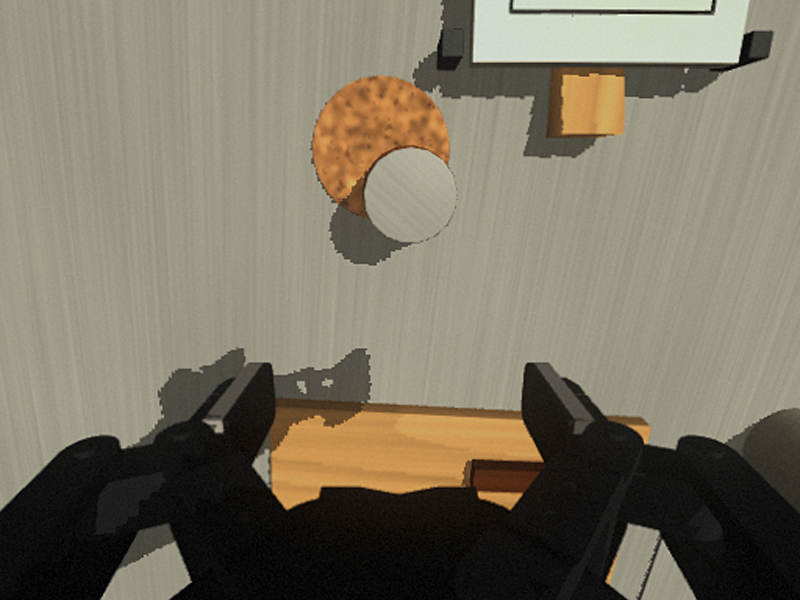

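The lid is centred at (411,195) and the mat at (381,146), so the jar stands off centre but upright, on the mat's edge.

```bash
python3 - <<'E'
from h import *
s=.64
f=lambda u,v,z:p2w('wrist',[(u*s,v*s)],z)[0].round(1)
print('lid',f(411,195,65),'mat',f(381,147,3), f(312,147,3),f(450,147,3),f(381,75,3))
print('lid size',f(364,195,65),f(457,195,65))
E
```

```text
lid [458.4  30.6  65. ] mat [437.8  56.6   3. ] [392.9  52.1   3. ] [482.6  61.1   3. ] [434.   99.2   3. ]
lid size [433.7  28.1  65. ] [482.6  33.1  65. ]
```

{"api": "move_arm", "payload": {"plan": [[[1, 31, 0], [0, 0, 0], 1], [[0, 30, 0], [0, 0, 0], 1], [[0, 0, 0], [0, 0, 0], 1], [[0, 0, -40], [0, 0, 0], 1], [[0, 0, -40], [0, 0, 0], 1], [[0, 0, -14], [0, 0, 0], 1], [[0, 0, 0], [0, 0, 0], 0.7], [[0, 0, 0], [0, 0, 0], 0.4], [[0, 0, 0], [0, 0, 0], 0.3], [[0, 0, 0], [0, 0, 0], 0.3]]}}

```text
clock: 22.92
eef_pos: [459.0, 29.9, 20.6]
tool_rot: [3.139, -0.0, 1.67]
force: [-0.7, 0.9, 8.1]
width: 47.1
gripper_force: 60.9
```

{"api": "move_arm", "payload": {"plan": [[[0, 0, 0], [0, 0, 0], 0.3], [[0, 0, 0], [0, 0, 0], 0.3], [[0, 0, 10], [0, 0, 0], 0.3], [[0, 0, 0], [0, 0, 0], 0.3]]}}

```text
clock: 23.42
eef_pos: [459.1, 30.1, 30.3]
tool_rot: [3.139, -0.001, 1.67]
force: [-0.2, -0.3, -2.4]
width: 46.9
gripper_force: 61.7
```

{"api": "move_arm", "payload": {"plan": [[[-11, 12, 0], [0, 0, 0], 0.3], [[-11, 11, 0], [0, 0, 0], 0.3], [[0, 0, 0], [0, 0, 0], 0.3], [[0, 0, -8], [0, 0, 0], 0.3], [[0, 0, -2], [0, 0, 0], 0.3], [[0, 0, 0], [0, 0, 0], 0.3]]}}

```text
clock: 24.18
eef_pos: [437.1, 52.9, 20.5]
tool_rot: [3.139, 0.0, 1.67]
force: [-4.5, 0.1, 25.5]
width: 47.0
gripper_force: 64.7
```

{"api": "move_arm", "payload": {"plan": [[[0, 0, 2], [0, 0, 0], 0.3], [[0, 0, 0], [0, 0, 0], 0.6], [[0, 0, 0], [0, 0, 0], 1], [[0, 0, 0], [0, 0, 0], 1], [[0, 0, 30], [0, 0, 0], 1], [[0, 0, 60], [0, 0, 0], 1], [[10, -40, 0], [0, 0, 0], 1], [[10, -40, 0], [0, 0, 0], 1], [[0, 0, 0], [0, 0, 0], 1], [[0, 0, 0], [0, 0, 0], 1]]}}

```text
clock: 25.42
eef_pos: [455.9, -26.5, 111.0]
tool_rot: [-3.141, -0.002, 1.67]
force: [-0.3, 0.5, 0.0]
width: 85.3
gripper_force: 0.0
```

```bash
cat > jar.py <<'E'
from h import *
def jar():
    s=status.read_state(); im=cams.get_image('wrist'); cv2.imwrite('pics/jar_%d.png'%(s['clock']*100),im)
    g=cv2.medianBlur(cv2.cvtColor(im,cv2.COLOR_BGR2GRAY),3)
    c=cv2.HoughCircles(g[:240],cv2.HOUGH_GRADIENT,1.2,200,param1=80,param2=18,minRadius=24,maxRadius=36)
    hsv=cv2.cvtColor(im,cv2.COLOR_BGR2HSV)
    for u,v,r in (c[0] if c is not None else []): print('circle',u,v,r,p2w('wrist',[(u,v)],65)[0].round(1), 'hsv',hsv[int(v),int(u)])
    m=cv2.inRange(hsv,(5,110,60),(18,255,255)); n,l,st,ce=cv2.connectedComponentsWithStats(m[:260])
    for i in range(1,n):
        if st[i,4]>300: print('orange',st[i].tolist())
    print('pred lid@mat',w2p('wrist',[[437.5,53,65],[437.5,53,3]]).round(0).tolist(), s['eef_pos'].round(1))
jar()
E
python3 jar.py
```

```text
circle 239.40001 99.00001 31.32 [435.5  53.   65. ] hsv [ 25  28 164]
orange [351, 48, 50, 44, 1761]
orange [201, 53, 88, 92, 3177]
pred lid@mat [[242.0, 99.0], [245.0, 102.0]] [455.9 -26.5 111. ]
```

{"api": "move_arm", "payload": {"plan": [[[2, -23, 17], [0, 0, -10.3], 1], [[2, -23, 17], [0, 0, -10.3], 1], [[3, -24, 17], [0, 0, -10.3], 1], [[3, -24, 17], [0, 0, -10.3], 1], [[3, -24, 17], [0, 0, -10.3], 1], [[3, -24, 17], [0, 0, -10.3], 1], [[3, -24, 17], [0, 0, -10.3], 1], [[3, -24, 17], [0, 0, -10.3], 1], [[3, -24, 17], [0, 0, -10.3], 1], [[0, 0, 0], [0, 0, 0], 1]]}}

```text
clock: 26.72
eef_pos: [482.1, -241.4, 264.8]
tool_rot: [3.14, -0.003, 0.053]
force: [-1.0, -0.0, -0.4]
width: 85.5
gripper_force: 0.0
```

{"api": "move_arm", "payload": {"plan": [[[0, 0, 0], [0, 0, 0], 1], [[0, 0, 0], [0, 0, 0], 1]]}}

```text
clock: 26.98
eef_pos: [480.8, -239.0, 263.3]
tool_rot: [-3.14, 0.001, 0.056]
force: [-1.6, -0.5, -1.2]
width: 85.1
gripper_force: 0.0
```

```bash
cat > st.py <<'E'
from h import *
def staves(z):
    s=status.read_state(); im=cams.get_image('wrist'); cv2.imwrite('pics/st_%d.png'%(s['clock']*100),im)
    p,T=pose('wrist'); hsv=cv2.cvtColor(im,cv2.COLOR_BGR2HSV)
    m=((hsv[...,0]<18)&(hsv[...,1]>90)&(hsv[...,2]<130)&(hsv[...,2]>20)).astype(np.uint8)
    m=cv2.morphologyEx(m,cv2.MORPH_OPEN,np.ones((3,3),np.uint8))
    cs,_=cv2.findContours(m,cv2.RETR_EXTERNAL,cv2.CHAIN_APPROX_NONE)
    for c in cs:
        if cv2.contourArea(c)<600: continue
        w=p2w('wrist',c[:,0].astype(float),z)[:,:2].astype(np.float32)
        (cx,cy),(a,b),_=cv2.minAreaRect(w); d=cv2.fitLine(w,cv2.DIST_L2,0,.01,.01).ravel()
        ang=np.degrees(np.arctan2(d[1],d[0])); ang=(ang+45)%180-45
        print('c',round(cx,1),round(cy,1),'size',round(a,1),round(b,1),'ang',round(ang,1),'rgb',cv2.mean(im,m)[:3] if 0 else '')
    print(s['eef_pos'].round(1),s['tool_rot'].round(4))
if __name__=='__main__': staves(27)
E
python3 st.py
```

```text
c 437.9 30.4 size 68.2 59.6 ang 41.4 rgb 
c 450.8 -330.0 size 25.4 111.7 ang -1.2 rgb 
c 448.1 -249.2 size 110.3 24.6 ang 4.1 rgb 
c 580.5 -174.7 size 114.1 26.5 ang 4.0 rgb 
c 592.8 -321.1 size 113.8 24.5 ang 2.5 rgb 
[ 480.8 -239.   263.3] [-3.1401e+00  6.0000e-04  5.6300e-02]
```

{"api": "move_arm", "payload": {"plan": [[[50, 33, -20], [0, 0, 0.5], 0.7], [[50, 32, -20], [0, 0, 0.3], 0.7], [[0, 0, -50], [0, 0, 0], 0.7], [[0, 0, -60], [0, 0, 0], 0.7], [[0, 0, -60], [0, 0, 0], 0.7], [[0, 0, -40], [0, 0, 0], 0.7], [[0, 0, -25], [0, 0, 0], 0.7], [[0, 0, -3], [0, 0, 0], 0.7], [[0, 0, 0], [0, 0, 0], 0.7]]}}

```text
clock: 28.15
eef_pos: [580.9, -176.0, -13.1]
tool_rot: [-3.141, -0.002, 0.067]
force: [0.2, 0.0, -0.2]
width: 59.9
gripper_force: 0.0
```

{"api": "move_arm", "payload": {"plan": [[[0, 2, -4], [0, 0, 0], 0.7], [[0, 0, 0], [0, 0, 0], 0.4], [[0, 0, 0], [0, 0, 0], 0.1], [[0, 0, 0], [0, 0, 0], 0.1], [[0, 0, 0], [0, 0, 0], 0.1], [[0, 0, 0], [0, 0, 0], 0.1]]}}

```text
clock: 28.9
eef_pos: [580.9, -174.5, -16.9]
tool_rot: [3.141, -0.002, 0.066]
force: [-1.3, 0.3, 5.5]
width: 18.1
gripper_force: 59.9
```

{"api": "move_arm", "payload": {"plan": [[[0, 0, 40], [0, 0, 0], 0.1], [[0, 30, 50], [0, 0, 1], 0.1], [[-5, 54, 20], [0, 0, 1], 0.1], [[-5, 54, 0], [0, 0, 0], 0.1], [[-5, 54, 0], [0, 0, 0], 0.1], [[-5, 54, 0], [0, 0, 0], 0.1], [[-5, 54, 0], [0, 0, 0], 0.1], [[-5, 54, 0], [0, 0, 0], 0.1], [[-5, 54, 0], [0, 0, 0], 0.1], [[0, 0, 0], [0, 0, 0], 0.1]]}}

```text
clock: 30.15
eef_pos: [543.8, 240.9, 92.5]
tool_rot: [-3.137, -0.001, 0.11]
force: [0.4, -0.3, -0.4]
width: 17.8
gripper_force: 59.2
```

{"api": "move_arm", "payload": {"plan": [[[0, 0, 0], [0, 0, 0], 0.1]]}}

```text
clock: 30.28
eef_pos: [545.3, 233.1, 92.1]
tool_rot: [3.141, -0.0, 0.102]
force: [0.8, -0.9, -0.1]
width: 18.1
gripper_force: 59.2
```

{"api": "move_arm", "payload": {"plan": [[[0, 1, -40], [0, 0, 0], 0.1], [[0, 0, -35], [0, 0, 0], 0.1], [[0, 0, -12], [0, 0, 0], 0.1], [[0, 0, -3], [0, 0, 0], 0.1], [[0, 0, 0], [0, 0, 0], 0.1]]}}

```text
clock: 30.9
eef_pos: [546.4, 234.5, 3.3]
tool_rot: [-3.141, -0.002, 0.1]
force: [-0.1, 0.3, 0.3]
width: 18.1
gripper_force: 59.2
```

{"api": "move_arm", "payload": {"plan": [[[0, 0, -2], [0, 0, 0], 0.1], [[0, 0, 0], [0, 0, 0], 0.1]]}}

```text
clock: 31.15
eef_pos: [545.9, 234.8, 1.0]
tool_rot: [-3.141, -0.002, 0.101]
force: [0.3, -0.2, 0.1]
width: 18.0
gripper_force: 59.2
```

{"api": "move_arm", "payload": {"plan": [[[0, 0, -1], [0, 0, 0], 0.1], [[0, 0, 0], [0, 0, 0], 0.4], [[0, 0, 0], [0, 0, 0], 0.5], [[0, 0, 0], [0, 0, 0], 0.5], [[0, 0, 30], [0, 0, 0], 0.5], [[0, 0, 60], [0, 0, 0], 0.6], [[0, 0, 60], [0, 0, 0], 0.7], [[-10, -50, 60], [0, 0, 0], 1], [[-20, -40, 0], [0, 0, 0], 1], [[0, 0, 0], [0, 0, 0], 1]]}}

```text
clock: 32.4
eef_pos: [516.5, 150.7, 197.6]
tool_rot: [3.139, -0.0, 0.096]
force: [-0.1, -0.1, -0.8]
width: 85.5
gripper_force: 0.0
```

{"api": "move_arm", "payload": {"plan": [[[0, 0, 0], [0, 0, 0], 1]]}}

```text
clock: 32.52
eef_pos: [517.7, 155.4, 197.0]
tool_rot: [-3.141, -0.001, 0.101]
force: [0.3, 1.2, 0.0]
width: 85.5
gripper_force: 0.0
```

```bash
python3 -c "
from st import *
staves(44)
print(w2p('wrist',[[545.7,234.6,44],[437.5,53,65]]))"; python3 jar.py
```

```text
c 343.0 432.8 size 54.2 96.4 ang 123.4 rgb 
c 447.9 70.7 size 42.9 64.4 ang -41.6 rgb 
c 547.6 236.3 size 109.0 20.1 ang 5.8 rgb 
c 522.5 -99.6 size 258.9 8.5 ang 2.3 rgb 
[517.7 155.4 197. ] [-3.1409e+00 -1.2000e-03  1.0120e-01]
[[194.0021765  140.64889226]
 [328.86565414 241.84154698]]
circle 264.6 168.6 30.0 [524.  145.9  65. ] hsv [ 31  36 205]
orange [430, 78, 82, 182, 10262]
orange [183, 92, 21, 91, 1432]
orange [294, 125, 29, 30, 791]
orange [288, 195, 60, 55, 1834]
pred lid@mat [[329.0, 242.0], [318.0, 223.0]] [517.7 156.  196.8]
```

{"api": "move_arm", "payload": {"plan": [[[8, -53, 0], [0, 0, -0.5], 0.7], [[8, -53, 0], [0, 0, -0.5], 0.7], [[8, -53, 0], [0, 0, -0.5], 0.7], [[8, -53, 0], [0, 0, -0.5], 0.7], [[8, -53, 0], [0, 0, -0.5], 0.7], [[8, -53, 0], [0, 0, -0.5], 0.7], [[9, -53, -20], [0, 0, -0.3], 0.7], [[9, -53, -40], [0, 0, 0], 0.7], [[9, -53, -30], [0, 0, 0], 0.7], [[0, 0, 0], [0, 0, 0], 0.7]]}}

```text
clock: 33.88
eef_pos: [589.1, -323.3, 105.0]
tool_rot: [3.141, 0.006, 0.038]
force: [0.1, -0.4, 0.0]
width: 59.6
gripper_force: 0.0
```

{"api": "move_arm", "payload": {"plan": [[[0, 0, 0], [0, 0, 0], 0.7], [[0, 0, 0], [0, 0, 0], 0.7]]}}

```text
clock: 34.12
eef_pos: [593.4, -316.2, 110.4]
tool_rot: [-3.141, -0.002, 0.047]
force: [-0.3, -0.4, 0.6]
width: 59.5
gripper_force: 0.0
```

```bash
python3 st.py
```

```text
c 541.6 -339.2 size 219.2 51.9 ang 6.2 rgb 
[ 593.4 -316.2  110.4] [-3.1408e+00 -2.4000e-03  4.6700e-02]
```

{"api": "move_arm", "payload": {"plan": [[[-1, -6, -40], [0, 0, 0], 0.7], [[0, 0, -50], [0, 0, 0], 0.7], [[0, 0, -30], [0, 0, 0], 0.7], [[0, 0, -8], [0, 0, 0], 0.7], [[0, 0, 0], [0, 0, 0], 0.7], [[0, 0, 0], [0, 0, 0], 0.4], [[0, 0, 0], [0, 0, 0], 0.1], [[0, 0, 0], [0, 0, 0], 0.1], [[0, 0, 0], [0, 0, 0], 0.1], [[0, 0, 0], [0, 0, 0], 0.1]]}}

```text
clock: 35.42
eef_pos: [592.0, -325.0, -16.6]
tool_rot: [3.14, -0.003, 0.044]
force: [-0.2, 1.0, 6.2]
width: 17.9
gripper_force: 60.4
```

{"api": "move_arm", "payload": {"plan": [[[0, 0, 40], [0, 0, 0], 0.1], [[-4, 52, 30], [0, 0, 0.5], 0.1], [[-4, 52, 30], [0, 0, 0.5], 0.1], [[-4, 52, 10], [0, 0, 0.5], 0.1], [[-4, 52, 0], [0, 0, 0.5], 0.1], [[-4, 52, 0], [0, 0, 0.5], 0.1], [[-4, 52, 0], [0, 0, 0.5], 0.1], [[-4, 52, 0], [0, 0, 0.2], 0.1], [[-5, 53, 0], [0, 0, 0], 0.1], [[-4, 52, 0], [0, 0, 0], 0.1]]}}

```text
clock: 36.67
eef_pos: [553.9, 146.2, 92.2]
tool_rot: [-3.141, -0.002, 0.099]
force: [-0.0, -0.7, 1.1]
width: 17.7
gripper_force: 59.6
```

{"api": "move_arm", "payload": {"plan": [[[0, 0, 0], [0, 0, 0], 0.1], [[0, 0, 0], [0, 0, 0], 0.1], [[0, 0, 0], [0, 0, 0], 0.1]]}}

```text
clock: 37.05
eef_pos: [554.3, 142.4, 91.8]
tool_rot: [3.14, -0.001, 0.097]
force: [-0.2, -0.1, -0.3]
width: 18.4
gripper_force: 59.6
```

{"api": "move_arm", "payload": {"plan": [[[0, 2, -40], [0, 0, 0.2], 0.1], [[0, 0, -35], [0, 0, 0], 0.1], [[0, 0, -12], [0, 0, 0], 0.1], [[0, 0, -3], [0, 0, 0], 0.1], [[0, 0, 0], [0, 0, 0], 0.1]]}}

```text
clock: 37.67
eef_pos: [554.9, 146.3, 2.6]
tool_rot: [-3.141, -0.002, 0.102]
force: [0.4, 0.8, -0.5]
width: 17.5
gripper_force: 59.6
```

{"api": "move_arm", "payload": {"plan": [[[0, -1, -2], [0, 0, 0], 0.1], [[0, 0, 0], [0, 0, 0], 0.1], [[0, 0, 0], [0, 0, 0], 0.4], [[0, 0, 0], [0, 0, 0], 0.5], [[0, 0, 0], [0, 0, 0], 0.5], [[0, 0, 30], [0, 0, 0], 0.5], [[0, 0, 60], [0, 0, 0], 0.7], [[-10, 0, 60], [0, 0, 0], 1], [[-20, 0, 40], [0, 0, 0], 1], [[0, 0, 0], [0, 0, 0], 1]]}}

```text
clock: 38.92
eef_pos: [524.8, 146.4, 193.0]
tool_rot: [-3.14, -0.007, 0.104]
force: [0.6, -0.1, -0.5]
width: 85.1
gripper_force: 0.0
```

{"api": "move_arm", "payload": {"plan": [[[0, 0, 0], [0, 0, 0], 1], [[0, 0, 0], [0, 0, 0], 1]]}}

```text
clock: 39.17
eef_pos: [523.4, 145.1, 188.1]
tool_rot: [3.141, 0.002, 0.103]
force: [0.3, -0.8, -0.2]
width: 85.2
gripper_force: 0.0
```

```bash
python3 -c "
from st import *
staves(44)
f=lambda u,v,z:p2w('wrist',[(u,v)],z)[0].round(1)
im=cams.get_image('wrist'); cv2.imwrite('pics/chk.png',im)
hsv=cv2.cvtColor(im,cv2.COLOR_BGR2HSV);m=cv2.inRange(hsv,(5,110,100),(25,255,255));n,l,st,ce=cv2.connectedComponentsWithStats(m)
for i in range(1,n):
  if st[i,4]>200: x,y,w,h,a=st[i]; print(st[i].tolist(), f(x+w,y+h/2,20), f(x,y+h/2,20))
print(w2p('wrist',[[558,73,30],[437.5,53,65],[437.5,53,3],[437.5,53,40]]))
g=cv2.medianBlur(cv2.cvtColor(im,cv2.COLOR_BGR2GRAY),3);u,v=w2p('wrist',[[437.5,53,65]])[0].astype(int);y0=max(v-50,0);x0=u-60
c=cv2.HoughCircles(g[y0:v+50,x0:u+60],cv2.HOUGH_GRADIENT,1.2,200,param1=80,param2=14,minRadius=15,maxRadius=32)
print([(f(a+x0,b+y0,65),r) for a,b,r in (c[0] if c is not None else [])])
"
```

```text
c 338.3 437.2 size 47.9 105.0 ang 127.6 rgb 
c 449.7 69.3 size 43.2 67.3 ang 124.4 rgb 
c 556.9 146.1 size 109.3 19.7 ang 5.9 rgb 
c 547.7 235.6 size 109.4 20.4 ang 5.8 rgb 
c 522.6 -100.6 size 259.1 8.5 ang 2.3 rgb 
[523.4 145.1 188.1] [3.1409e+00 1.8000e-03 1.0270e-01]
[426, 81, 86, 206, 11874] [ 535.7 -205.    20. ] [523.5 -86.8  20. ]
[285, 129, 31, 30, 832] [560.9  70.2  20. ] [556.8 110.   20. ]
[280, 199, 61, 39, 1029] [462.5  18.3  20. ] [453.8 103.1  20. ]
[297, 221, 33, 23, 217] [439.8  29.8  20. ] [435.1  76.4  20. ]
[15, 265, 28, 25, 397] [321.5 446.4  20. ] [316.6 489.5  20. ]
[[315.16743568 147.05621543]
 [321.1041519  248.03198336]
 [311.14160736 227.47443211]
 [316.69401162 238.92965554]]
[(array([469.2,  66.8,  65. ]), np.float32(24.6))]
```

{"api": "move_arm", "payload": {"plan": [[[-9, -49, 0], [0, 0, -0.5], 0.7], [[-9, -49, 0], [0, 0, -0.5], 0.7], [[-9, -49, 0], [0, 0, -0.5], 0.7], [[-9, -49, 0], [0, 0, -0.5], 0.7], [[-10, -50, 0], [0, 0, -0.2], 0.7], [[-10, -50, -20], [0, 0, 0], 0.7], [[-10, -50, -30], [0, 0, 0], 0.7], [[-10, -49, -30], [0, 0, 0], 0.7], [[0, 0, 0], [0, 0, 0], 0.7], [[0, 0, 0], [0, 0, 0], 0.7]]}}

```text
clock: 40.52
eef_pos: [447.9, -248.9, 109.1]
tool_rot: [-3.14, 0.0, 0.064]
force: [0.4, 0.1, 0.4]
width: 59.7
gripper_force: 0.0
```

```bash
python3 st.py
```

```text
c 427.7 2.6 size 22.4 49.8 ang -17.1 rgb 
c 443.6 -330.4 size 127.9 46.0 ang 9.7 rgb 
c 448.2 -248.7 size 110.7 24.4 ang 4.2 rgb 
[ 447.9 -248.9  109.1] [-3.1403  0.      0.0644]
```

Centred on stave C; descend and grip.

{"api": "move_arm", "payload": {"plan": [[[0, 0, -40], [0, 0, 0], 0.7], [[0, 0, -50], [0, 0, 0], 0.7], [[0, 0, -28], [0, 0, 0], 0.7], [[0, 0, -7], [0, 0, 0], 0.7], [[0, 0, 0], [0, 0, 0], 0.7], [[0, 0, 0], [0, 0, 0], 0.4], [[0, 0, 0], [0, 0, 0], 0.1], [[0, 0, 0], [0, 0, 0], 0.1], [[0, 0, 0], [0, 0, 0], 0.1], [[0, 0, 0], [0, 0, 0], 0.1]]}}

```text
clock: 41.82
eef_pos: [448.7, -249.8, -14.0]
tool_rot: [3.141, -0.003, 0.064]
force: [-0.6, 1.1, 7.2]
width: 17.6
gripper_force: 58.7
```

{"api": "move_arm", "payload": {"plan": [[[0, 0, 50], [0, 0, 0], 0.1], [[16, 49, 50], [0, 0, 10.2], 0.1], [[16, 49, 20], [0, 0, 10.2], 0.1], [[16, 49, 0], [0, 0, 10.2], 0.1], [[16, 49, 0], [0, 0, 10.2], 0.1], [[16, 49, 0], [0, 0, 10.2], 0.1], [[16, 49, 0], [0, 0, 10.2], 0.1], [[16, 50, 0], [0, 0, 10.2], 0.1], [[16, 50, 0], [0, 0, 10.3], 0.1], [[17, 50, 0], [0, 0, 10.3], 0.1]]}}

```text
clock: 43.08
eef_pos: [591.4, 189.3, 98.8]
tool_rot: [3.141, -0.0, 1.676]
force: [1.0, -0.5, 0.6]
width: 17.6
gripper_force: 59.1
```

{"api": "move_arm", "payload": {"plan": [[[0, 0, 0], [0, 0, 0], 0.1], [[0, 0, 0], [0, 0, 0], 0.1], [[0, 0, 0], [0, 0, 0], 0.1]]}}

```text
clock: 43.45
eef_pos: [590.7, 185.9, 98.2]
tool_rot: [-3.141, 0.001, 1.668]
force: [-1.0, -0.1, -0.4]
width: 17.5
gripper_force: 59.1
```

{"api": "move_arm", "payload": {"plan": [[[3, 8, -30], [0, 0, 0.2], 0.1], [[0, 0, -30], [0, 0, 0], 0.1], [[0, 0, -15], [0, 0, 0], 0.1], [[0, 0, -4], [0, 0, 0], 0.1], [[0, 0, 0], [0, 0, 0], 0.1]]}}

```text
clock: 44.08
eef_pos: [594.4, 196.0, 19.8]
tool_rot: [3.141, -0.001, 1.673]
force: [0.3, 0.9, -0.6]
width: 17.3
gripper_force: 59.1
```

```bash
python3 - <<'E'
from h import *
s=status.read_state(); print(s['eef_pos'],s['tool_rot'],s['force'])
im=cams.get_image('wrist'); cv2.imwrite('pics/w9.png',cv2.resize(im,(800,600),interpolation=cv2.INTER_CUBIC))
E
```

```text
[594.36814029 195.9736778   19.80687836] [ 3.14070413e+00 -9.31079075e-04  1.67316747e+00] [ 0.28516412  0.89282499 -0.63844119]
```

{"api": "move_arm", "payload": {"plan": [[[0, -1, -2], [0, 0, 0], 0.1], [[0, 0, -1], [0, 0, 0], 0.1], [[0, 0, 0], [0, 0, 0], 0.1]]}}

```text
clock: 44.5
eef_pos: [593.9, 195.1, 16.3]
tool_rot: [3.141, -0.001, 1.674]
force: [0.1, -0.3, 0.3]
width: 17.6
gripper_force: 59.1
```

{"api": "move_arm", "payload": {"plan": [[[0, 0, -1], [0, 0, 0], 0.1], [[0, 0, 0], [0, 0, 0], 0.4], [[0, 0, 0], [0, 0, 0], 0.5], [[0, 0, 0], [0, 0, 0], 0.5], [[0, 0, 30], [0, 0, 0], 0.5], [[0, 0, 60], [0, 0, 0], 0.7], [[-10, -20, 60], [0, 0, 0], 1], [[-20, -50, 20], [0, 0, 0], 1], [[0, 0, 0], [0, 0, 0], 1], [[0, 0, 0], [0, 0, 0], 1]]}}

```text
clock: 45.75
eef_pos: [564.2, 125.7, 183.9]
tool_rot: [3.141, -0.001, 1.673]
force: [-0.2, 0.1, 0.5]
width: 85.4
gripper_force: 0.0
```

```bash
python3 -c "
from st import *
staves(50)"
```

```text
c 453.1 72.3 size 38.9 52.3 ang -43.4 rgb 
c 545.1 147.3 size 83.7 20.0 ang 5.8 rgb 
c 552.7 191.2 size 107.9 111.3 ang -41.5 rgb 
c 730.6 252.2 size 44.5 33.7 ang 14.2 rgb 
[564.2 125.7 183.9] [ 3.1411e+00 -1.2000e-03  1.6733e+00]
```

{"api": "move_arm", "payload": {"plan": [[[-11, -45, 0], [0, 0, -9.7], 0.7], [[-11, -45, 0], [0, 0, -9.7], 0.7], [[-11, -45, 0], [0, 0, -9.7], 0.7], [[-11, -46, 0], [0, 0, -9.7], 0.7], [[-11, -46, 0], [0, 0, -9.7], 0.7], [[-11, -46, 0], [0, 0, -9.7], 0.7], [[-12, -46, 0], [0, 0, -9.7], 0.7], [[-12, -46, -10], [0, 0, -9.7], 0.7], [[-12, -46, -30], [0, 0, -9.7], 0.7], [[-12, -46, -30], [0, 0, -9.8], 0.7]]}}

```text
clock: 47.05
eef_pos: [451.1, -331.6, 112.4]
tool_rot: [-3.141, -0.001, -0.024]
force: [1.2, 0.9, 0.5]
width: 59.8
gripper_force: 0.0
```

{"api": "move_arm", "payload": {"plan": [[[0, 0, 0], [0, 0, 0], 0.7], [[0, 0, 0], [0, 0, 0], 0.7], [[0, 0, 0], [0, 0, 0], 0.7]]}}

```text
clock: 47.42
eef_pos: [451.7, -329.5, 114.1]
tool_rot: [-3.141, -0.002, -0.017]
force: [-0.3, 0.3, -0.8]
width: 59.8
gripper_force: 0.0
```

```bash
python3 st.py
```

```text
c 450.5 -332.1 size 24.0 111.4 ang -1.2 rgb 
[ 451.7 -329.5  114.1] [-3.1409e+00 -2.0000e-03 -1.7100e-02]
```

{"api": "move_arm", "payload": {"plan": [[[-1, -2, -45], [0, 0, 0], 0.7], [[0, 0, -50], [0, 0, 0], 0.7], [[0, 0, -28], [0, 0, 0], 0.7], [[0, 0, -7], [0, 0, 0], 0.7], [[0, 0, 0], [0, 0, 0], 0.7], [[0, 0, 0], [0, 0, 0], 0.4], [[0, 0, 0], [0, 0, 0], 0.1], [[0, 0, 0], [0, 0, 0], 0.1], [[0, 0, 0], [0, 0, 0], 0.1], [[0, 0, 0], [0, 0, 0], 0.1]]}}

```text
clock: 48.72
eef_pos: [449.9, -333.9, -14.8]
tool_rot: [3.14, -0.003, -0.021]
force: [-1.6, 1.1, 7.2]
width: 17.7
gripper_force: 58.9
```

{"api": "move_arm", "payload": {"plan": [[[0, 0, 50], [0, 0, 0], 0.1], [[5, 45, 50], [0, 0, 9.7], 0.1], [[5, 52, 20], [0, 0, 9.7], 0.1], [[5, 52, 0], [0, 0, 9.7], 0.1], [[5, 52, 0], [0, 0, 9.7], 0.1], [[5, 52, 0], [0, 0, 9.7], 0.1], [[6, 52, 0], [0, 0, 9.7], 0.1], [[6, 52, 0], [0, 0, 9.7], 0.1], [[6, 52, 0], [0, 0, 9.7], 0.1], [[6, 52, 0], [0, 0, 9.7], 0.1]]}}

```text
clock: 49.98
eef_pos: [498.1, 125.8, 100.7]
tool_rot: [3.14, -0.001, 1.508]
force: [0.8, -0.5, 0.9]
width: 18.0
gripper_force: 59.0
```

{"api": "move_arm", "payload": {"plan": [[[6, 52, 0], [0, 0, 9.7], 0.1], [[0, 0, 0], [0, 0, 0], 0.1], [[0, 0, 0], [0, 0, 0], 0.1], [[0, 0, 0], [0, 0, 0], 0.1]]}}

```text
clock: 50.48
eef_pos: [503.8, 174.3, 100.1]
tool_rot: [-3.141, 0.001, 1.669]
force: [0.1, -0.4, -0.0]
width: 17.8
gripper_force: 59.0
```

{"api": "move_arm", "payload": {"plan": [[[0, 11, -30], [0, 0, 0.2], 0.1], [[0, 0, -30], [0, 0, 0], 0.1], [[0, 0, -16], [0, 0, 0], 0.1], [[0, 0, -4], [0, 0, 0], 0.1], [[0, 0, 0], [0, 0, 0], 0.1], [[0, 0, 0], [0, 0, 0], 0.1]]}}

```text
clock: 51.22
eef_pos: [504.5, 187.5, 21.0]
tool_rot: [3.14, -0.001, 1.675]
force: [0.1, -0.0, -0.4]
width: 17.7
gripper_force: 59.0
```

{"api": "move_arm", "payload": {"plan": [[[0, -2, -3], [0, 0, 0], 0.1], [[0, 0, -2], [0, 0, 0], 0.1], [[0, 0, 0], [0, 0, 0], 0.1]]}}

```text
clock: 51.6
eef_pos: [503.6, 185.2, 15.0]
tool_rot: [-3.141, -0.001, 1.675]
force: [-0.1, 0.2, -0.9]
width: 18.0
gripper_force: 59.0
```

{"api": "move_arm", "payload": {"plan": [[[0, 0, -1], [0, 0, 0], 0.1], [[0, 0, 0], [0, 0, 0], 0.4], [[0, 0, 0], [0, 0, 0], 0.5], [[0, 0, 0], [0, 0, 0], 0.5], [[0, 0, 30], [0, 0, 0], 0.5], [[0, 0, 60], [0, 0, 0], 0.7], [[5, -20, 60], [0, 0, 0], 1], [[5, -50, 20], [0, 0, 0], 1], [[5, -50, 0], [0, 0, 0], 1], [[0, 0, 0], [0, 0, 0], 1]]}}

```text
clock: 52.85
eef_pos: [519.0, 59.9, 183.2]
tool_rot: [-3.141, 0.002, 1.667]
force: [-0.0, 0.3, -0.3]
width: 85.5
gripper_force: 0.0
```

{"api": "move_arm", "payload": {"plan": [[[0, 0, 0], [0, 0, 0], 1], [[0, 0, 0], [0, 0, 0], 1]]}}

```text
clock: 53.1
eef_pos: [518.4, 67.2, 183.1]
tool_rot: [-3.141, -0.002, 1.678]
force: [-0.5, -0.1, -0.6]
width: 85.3
gripper_force: 0.0
```

```bash
python3 - <<'E'
from h import *
s=status.read_state(); print(s['eef_pos'],s['tool_rot'])
im=cams.get_image('wrist'); big=cv2.resize(im,(800,600),interpolation=cv2.INTER_CUBIC); cv2.imwrite('pics/w10.png',big)
E
```

```text
[518.39688758  67.23166229 183.12701594] [-3.14146578e+00 -1.66633264e-03  1.67789146e+00]
```

View pics/w10.png

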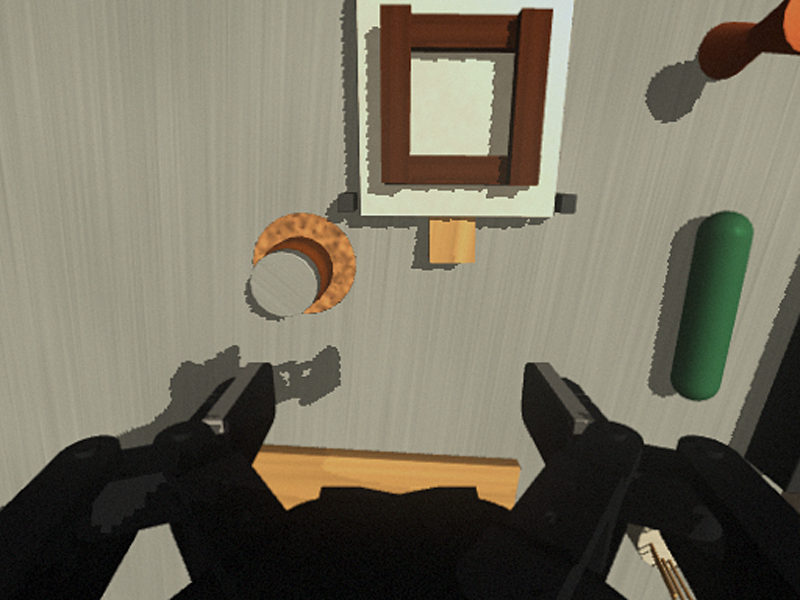

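The tower is neat: side staves at (396,95) and (530,97), cross-staves at (462,33) and (460,170). The wedge is still in, and the jar lid at (285,283) is over the mat. I'll check the numbers.

```bash
python3 - <<'E'
from h import *
s=.64
f=lambda u,v,z:p2w('wrist',[(u*s,v*s)],z)[0].round(1)
print('lid',f(285,283,65),'mat edges',f(356,263,3),f(305,212,3),f(252,263,3))
e=(f(361,214,32)+f(553,216,32))/2;h=(f(429,263,30)+f(475,264,30))/2;print('exposed',np.linalg.norm((e-h)[:2]),e)
o=np.array([550.3,190,0]);ex=np.array([.995,.101,0]);ey=np.array([-.101,.995,0])
for q in((381,6),(410,6),(383,183),(411,183),(518,10),(552,10),(511,185),(539,185)):
    w=f(*q,56)-o; print(q,(w@ex).round(1),(w@ey).round(1))
E
```

```text
lid [436.7  52.8  65. ] mat edges [482.4  59.9   3. ] [436.   99.1   3. ] [391.8  50.2   3. ]
exposed 38.99156960164594 [559.95 112.5   32.  ]
(381, 6) -56.0 56.0
(410, 6) -37.4 56.1
(383, 183) -55.0 -53.9
(411, 183) -35.2 -53.8
(518, 10) 32.0 54.4
(552, 10) 53.8 54.7
(511, 185) 35.8 -54.7
(539, 185) 55.7 -54.5
```

```bash
python3 -c "
from h import *
print(ctrl.finish_job())"
```

```text
the job is handed in; nothing more can be done
None
```

I handed the job in: by the last camera check the jar is about 1 mm from the mat's centre, the wedge is about 61 mm in so the deck is level by the wedge geometry, and all four staves stand in a crosswise tower within about 2 mm of their places. No verdict came back.

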